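Check both brake levers of a scooter handlebar stop short of the grip

TASK

Check the two brake levers of the scooter handlebar on the bench stand, the front brake (red reservoir cap) first, then the rear brake (blue cap). With the backs of your closed fingers press the lever in towards its grip until it comes up against its stop, keep it there for a good second so that the gap left to the grip can be seen, then ease it all the way back out without letting it snap. Press firmly but not roughly and only from outside: do not grip the lever or hook behind it, keep off the grips, and leave the loose things on the bench where they lie.

Things in the scene. Friction and masses are not known exactly. Their poses are not given: they have to be found in the camera images.
- stand: Fixed bench stand with a scooter handlebar: foot plate 240 x 180 mm, post, straight 460 mm bar with its axis 150 mm above the table. Origin on the table under the bar's middle; y along the bar, x away from the levers: both levers lie on the -x side, facing the robot, level with the bar. Display on the middle 187 mm high; reservoirs 44 to 90 mm from the middle, 177 mm high.
- front_lever (a joint): Aluminium front-brake lever (red reservoir cap), on the bar's left (stand's +y) end. Upright hinge axis; 0 = fully out (rest), grows as it is pressed towards its grip, hard stop at 0.28. A spring returns it: 3 N at the press point to start it, rising evenly to 9 N just before the stop.
- front_press (a point): Press point on the outer face of the front lever's blade, half-way up, 96 mm from the pivot, 23 mm short of the end ball's centre. Moves with the lever; x axis: push direction, into the blade; z up. Blade: 14 mm high, 11 mm thick, runs along y; the inner face looks to the grip; nearly straight for 28 mm to the pivot side. Travel to the stop 25 mm. Gap from blade to grip about 47 mm at rest, 23 mm at the stop.
- front_pivot (a point): Pivot of the front lever, on its hinge axis, half-way up the lever: 42 mm from the bar axis on the levers' side, 92 mm along the bar from its middle.
- front_grip (a point): Middle of the black ribbed rubber grip behind the front lever, on the bar axis, 150 mm above the table, 176 mm along the bar from its middle. Fixed; 31 mm diameter (37 mm flange at the inboard end), 124 mm long along the stand's y.
- rear_lever (a joint): Aluminium rear-brake lever (blue reservoir cap), on the bar's right (stand's -y) end. Upright hinge axis; 0 = fully out (rest), grows as it is pressed towards its grip, hard stop at 0.28. A spring returns it: 3 N at the press point to start it, rising evenly to 9 N just before the stop.
- rear_press (a point): Press point on the outer face of the rear lever's blade, half-way up, 96 mm from the pivot, 23 mm short of the end ball's centre. Moves with the lever; x axis: push direction, into the blade; z up. Blade: 14 mm high, 11 mm thick, runs along y; the inner face looks to the grip; nearly straight for 28 mm to the pivot side. Travel to the stop 25 mm. Gap from blade to grip about 47 mm at rest, 23 mm at the stop.
- rear_pivot (a point): Pivot of the rear lever, on its hinge axis, half-way up the lever: 42 mm from the bar axis on the levers' side, 92 mm along the bar from its middle.
- rear_grip (a point): Middle of the black ribbed rubber grip behind the rear lever, on the bar axis, 150 mm above the table, 176 mm along the bar from its middle. Fixed; 31 mm diameter (37 mm flange at the inboard end), 124 mm long along the stand's y.
- hex_key: Dark L-shaped hex key, 90 x 28 mm, 6 mm thick, on the table under the front end of the bar; origin on its underside, at the middle of the long arm. Loose bystander: leave alone.
- brake_caliper: Dark grey disc-brake caliper, 77 x 50 x 40 mm, on the table under the rear end of the bar; origin under its centre. Loose bystander: leave alone.
- driver: Orange-handled screwdriver, about 200 mm long, lying on the table; origin under it. Loose bystander: leave alone.
- slide_gauge: Digital slide caliper of steel with a black body, 210 x 60 x 13 mm, flat on the table; origin under its beam. Loose bystander: leave alone.
- tape_roll: Roll of yellow tape, 92 mm across, 19 mm high, flat on the table; origin under its centre. Loose bystander: leave alone.
- battery: Blue shrink-wrapped battery pack, 150 x 72 x 42 mm; origin under its centre. Loose bystander: leave alone.
- spare_grip: Spare black rubber grip lying down, 130 mm long, 37 mm across; origin under its centre. Loose bystander: leave alone.
- spray_can: White spray can with a green label, 52 mm across, 150 mm tall; origin under its centre. Loose bystander: leave alone.

How it is judged:
On the way, in this order (a step that is already met when the one before it is completed fails the run):
1. the front-brake lever (red cap) is held in against its stop by the fingers (value of joint front_lever above 0.255 rad and contact force between the fingers and front_lever above 3 N and value of joint rear_lever below 0.03 rad), for 0.7 s.
2. the front-brake lever is back out (value of joint each of front_lever, rear_lever below 0.03 rad), for 0.1 s.
3. the rear-brake lever (blue cap) is held in against its stop by the fingers (value of joint rear_lever above 0.255 rad and contact force between the fingers and rear_lever above 3 N and value of joint front_lever below 0.03 rad), for 0.7 s.
At the end, for the whole second after the job is handed in: both levers back out within 0.03 rad of rest and released, after each was in turn held within 0.025 rad of its stop for 0.7 s; every loose thing within 20 mm of where it was (all of step 2 and distance of each of hex_key, brake_caliper, driver, slide_gauge, tape_roll, battery, spare_grip, spray_can from where it was at the start of the episode below 0.02 m); the robot touches nothing.
It fails at once if a lever was hooked from behind or gripped (its inner face touched with more than 2 N) (contact force between any of the fingers, the arm and front_lever_c6 above 2 N or contact force between any of the fingers, the arm and rear_lever_c6 above 2 N or contact force between any of the fingers, the arm and front_lever_c7 above 2 N or contact force between any of the fingers, the arm and rear_lever_c7 above 2 N).
It fails at once if a grip was touched with more than 3 N (contact force between any of the fingers, the arm and stand_c18 above 3 N or contact force between any of the fingers, the arm and stand_c19 above 3 N).
It fails at once if a lever was let snap back (faster than 4 rad/s) (velocity of joint any of front_lever, rear_lever below -4 rad/s).
It fails at once if the handlebar or its levers were pushed with more than 45 N (contact force between any of the fingers, the arm and stand above 45 N).
It fails at once if a loose thing on the bench was disturbed (moved more than 20 mm) (distance of any of hex_key, brake_caliper, driver, slide_gauge, tape_roll, battery, spare_grip, spray_can from where it was at the start of the episode above 0.02 m).
It also fails if it takes over 64 s, if anything falls off the work surface, if the arm or the gripper's body presses on something with over 40 N, if the wrist force passes 120 N, or if a joint passes its speed limit or range.

ROBOT

A 7-joint arm with a two-finger parallel gripper is mounted at the origin on the work surface. World frame = base frame: x ahead of the robot, y to its left, z up, the work surface at z = 0. Lengths are in m, angles in rad, forces in N, time in s.
With the tool pointing down it reaches from about 0.425 to 0.875 m from the base axis. Payload 4.7 kg.
Tool frame: the origin (TCP) lies on the centre line of the jaws, within the pads' length; the fingertips stand 19 mm ahead of it and the grasp point (between the pads) is the TCP; y points along the fingers, z is the direction in which the jaws open and shut, and the axes are right-handed (so a half turn about y gives the same grasp; the last joint's range is limited). The gripper opens to 87 mm and grips with 3 to 60 N. Pads are 19 mm wide; open, the fingers measure 117 mm over their backs; the gripper's body (75 mm by 190 mm) begins 51 mm behind the grasp point.
Start: joints at [-1.115, 0.321, -0.07, 1.45, 0.023, 1.371, -0.057], TCP at [0.278, 0.588, 0.211] pointing down, gripper open.
Joint ranges: [-2.86, 2.86], [-0.3, 2.09], [-1.38, 1.24], [0.06, 2.45], [-1.56, 4.7], [0.09, 2.05], [-2.69, 2.69]. Speed limits (rad/s): [2.57, 2.57, 3.14, 3.14, 3.14, 3.14, 3.14].

INTERFACE

Orientations are given as a 3x3 rotation matrix whose columns are the frame's x, y, z axes.
In Python, from bench import env gives the robot as it stands.
- The arm moves only by the shell command python3 -m creep 'ROWS' [OPENING]. ROWS is JSON, a list of rows, each an object with "travel": the shift along the tool's x, y, z in m, a list of three; "spin": the turn about the tool's y in degrees. A call has exactly 10 rows; each row is the pose to reach, as a shift and turn from the pose commanded when the call began, along the tool's axes at that moment; what a row does not reach only later rows make up. A row lasts 1/12 s, in which the tool goes at most 41.7 mm and 7.16 degrees, less where a joint would pass 70% of its speed; a pose out of reach is approached as far as the arm can. A call with a gripper value outside its range is refused whole. OPENING is the closure, from 0 (fully open) to 1 (shut), set as the call begins (- or left out, the last holds). The fingers move at their own pace and stop on an object; the grip force is fixed at half the most. Time passes only in rows, so rows that repeat a pose let the fingers close, or fill a call up. It gives the time, the measured TCP pose, the force and the opening at its end, in the units of the state.
- env.read_state(): the state, without advancing time (a new reading comes with each control period).
- env.capture(name): name is "scene" or "top"; returns a dict with "frame" (420x560x3 uint8, red, green, blue), "fx", "fy", "cx", "cy" (pixels), "dist_coeffs" ([k1, k2, p1, p2, k3] as OpenCV has them; the pictures are not rectified), "R" (3x3) and "t" (3): a world point X has camera coordinates R X + t. Camera axes: x right, y down, z forward; pixel columns grow to the right and rows downward; lengths in m; the calibration is good to about 2 mm. A picture is of the moment at which its call begins. There is no depth.
- env.hand_in(): hands the job in, once; it reports no verdict.
The state is a dict: "time_s": time; "joint_pos": joint angles; "joint_vel": joint speeds; "effort": joint torques, N m; "ee_pos": TCP position; "eef_rot": TCP orientation; "ft_force": force on the tool from outside, world axes, zero at the start; "moment": the same for the moment, N m; "opening": finger opening in m.
Only numpy, scipy, OpenCV 4.12 (cv2) and the standard library are available. Lean on these libraries where they do the work, as an engineer would, in place of code of your own. Each camera call takes 0.05 s, during which the arm holds its last target.

## Working session

There is one attempt and no reset: what is moved stays moved. The work goes in short steps, Python scripts to look and compute and a shell command to move; the robot and the scene stay as the last step left them, time stands still between calls to the robot, and variables do not carry over. Pictures are saved under pics/ and viewed, and the job is handed in when it is done.

```bash
ls; mkdir -p pics
python3 - <<'E'
from bench import env
import cv2,numpy as np
s=env.read_state()
for k,v in s.items(): print(k,np.round(v,4).tolist())
for n in("scene","top"):
    c=env.capture(n); cv2.imwrite(f"pics/{n}0.png",c["frame"][:,:,::-1]); print(n,{k:np.round(v,4).tolist() for k,v in c.items() if k!="frame"})
E
```

```text
pics
time_s 0.0
joint_pos [-1.1149, 0.3218, -0.0701, 1.4517, 0.0226, 1.3708, -0.0569]
joint_vel [-0.0013, -0.0007, 0.0016, -0.0008, 0.0001, 0.0007, 0.0007]
effort [-0.0001, -49.1288, -0.4042, -31.2531, -0.0641, 0.0439, 0.0002]
ee_pos [0.2777, 0.587, 0.2099]
eef_rot [[0.904, -0.0007, 0.4275], [-0.4275, -0.0018, 0.904], [0.0001, -1.0, -0.0019]]
ft_force [0.0137, -0.5728, -0.1072]
moment [-0.0019, 0.0061, -0.0361]
opening 0.0871
scene {'fx': 541.9763, 'fy': 541.9763, 'cx': 277.4349, 'cy': 211.6166, 'dist_coeffs': [-0.0053, 0.0, 0.0, 0.0, 0.0], 'R': [[-0.855, 0.5187, -0.0064], [0.4393, 0.7175, -0.5406], [-0.2758, -0.465, -0.8413]], 't': [0.4582, -0.1616, 1.5337]}
top {'fx': 428.2305, 'fy': 428.2305, 'cx': 278.8242, 'cy': 200.7408, 'dist_coeffs': [-0.0856, 0.0, 0.0, 0.0, 0.0], 'R': [[-0.0234, -0.9995, 0.0189], [-0.981, 0.0193, -0.1932], [0.1928, -0.0231, -0.981]], 't': [0.0026, 0.5568, 1.0111]}
```

View pics/scene0.png

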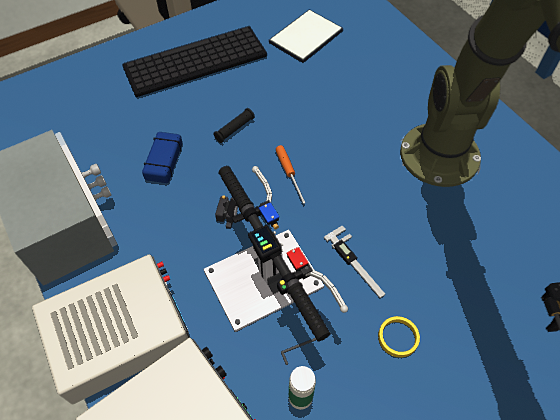

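View pics/top0.png

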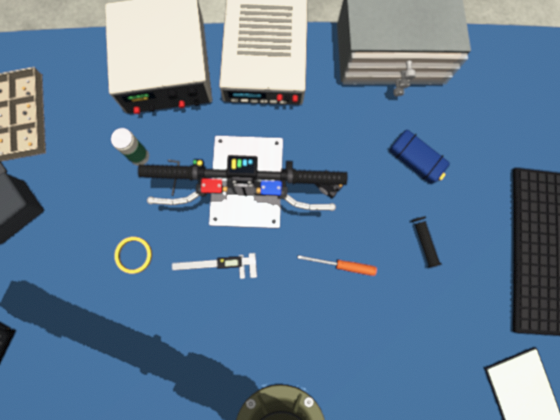

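Run:
```python
import cv2
a=cv2.imread("pics/top0.png")[120:240,120:360]; cv2.imwrite("pics/topz.png",cv2.resize(a,None,fx=3.3,fy=3.3,interpolation=cv2.INTER_CUBIC))
a=cv2.imread("pics/scene0.png")[150:360,190:390]; cv2.imwrite("pics/scz.png",cv2.resize(a,None,fx=2.8,fy=2.8,interpolation=cv2.INTER_CUBIC))
```

```text
(no output)
```

View pics/topz.png

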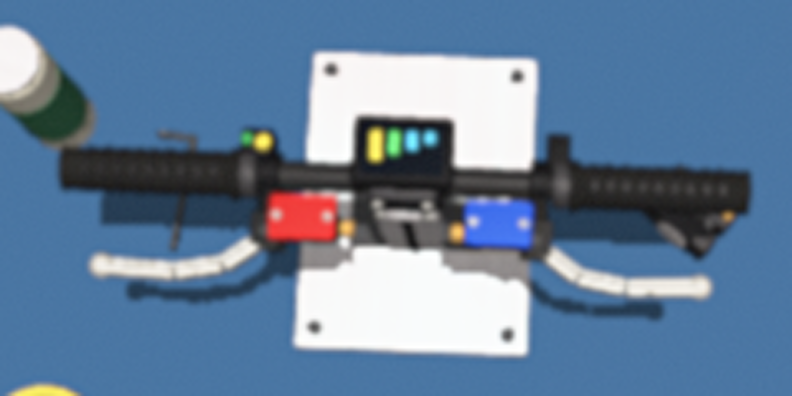

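View pics/scz.png

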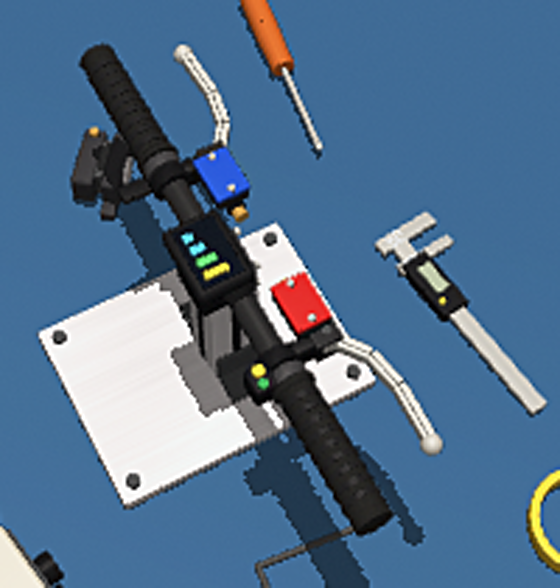

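```bash
cat > h.py <<'E'
import numpy as np,cv2
from scipy.optimize import least_squares
from bench import env
def cams():
    out={}
    for n in("scene","top"):
        c=env.capture(n); out[n]=c
    return out
def proj(c,X):
    r=cv2.Rodrigues(np.array(c["R"],float))[0]
    K=np.array([[c["fx"],0,c["cx"]],[0,c["fy"],c["cy"]],[0,0,1.]])
    return cv2.projectPoints(np.asarray(X,float).reshape(-1,3),r,np.array(c["t"],float),K,np.array(c["dist_coeffs"],float))[0][:,0]
E
python3 - <<'E'
from h import *
C=cams()
T=np.array([(62,168),(748,191),(99,265),(702,287)],float); T=(T+.5)/3.3-.5+120
S=np.array([(372,518),(97,55),(431,443),(183,53)],float); S=(S+.5)/2.8-.5+[190,150]
def pts(p):
    x,y,a,bx,by=p[:5]; L=np.array([(0,.23,.15),(0,-.23,.15),(-bx,by,.15),(-bx,-by,.15)])
    R=np.array([[np.cos(a),-np.sin(a),0],[np.sin(a),np.cos(a),0],[0,0,1]])
    return L@R.T+[x,y,0]
for use in("both","top","scene"):
    def f(p):
        P=pts(p);r=[]
        if use!="scene": r.append(proj(C["top"],P)-T)
        if use!="top": r.append(proj(C["scene"],P)-S)
        return np.concatenate(r).ravel()
    s=least_squares(f,[.6,.05,0,.07,.21]); print(use,s.x.round(4),np.round(f(s.x),1)); print(pts(s.x)[2:].round(4).tolist())
E
```

```text
both [ 0.6015  0.0745 -0.0564  0.0679  0.2062] [ 4.2  0.1 -3.6  0.3  0.5  0.1 -0.2 -0.  -0.8 -1.8  1.1  3.   0.5  0.4
 -0.3  0.1]
[[0.5453, 0.2842, 0.15], [0.522, -0.1276, 0.15]]
top [ 0.6016  0.0751 -0.0549  0.068   0.2071] [ 4.   0.2 -3.8  0.1 -0.1  0.2 -0.  -0.2]
[[0.5451, 0.2855, 0.15], [0.5224, -0.128, 0.15]]
scene [ 0.6013  0.074  -0.0581  0.0678  0.2054] [-1.1 -1.9  1.2  2.8  0.1  0.  -0.   0.1]
[[0.5455, 0.283, 0.15], [0.5217, -0.1271, 0.15]]
```

```bash
python3 -m creep '[{"travel":[0.010,0,-0.007],"spin":2},{"travel":[0.025,0,-0.017],"spin":6},{"travel":[0.042,0,-0.028],"spin":10},{"travel":[0.060,0,-0.040],"spin":14},{"travel":[0.078,0,-0.052],"spin":19},{"travel":[0.096,0,-0.064],"spin":24},{"travel":[0.114,0,-0.076],"spin":29},{"travel":[0.130,0,-0.087],"spin":33},{"travel":[0.145,0,-0.096],"spin":36},{"travel":[0.155,0,-0.103],"spin":38}]' 1
python3 - <<'E'
from h import *
s=env.read_state()
for k in("time_s","joint_pos","ee_pos","eef_rot","ft_force","opening"): print(k,np.round(s[k],3).tolist())
R=np.array(s["eef_rot"]);d=np.array([.4737,.2656,.21])-s["ee_pos"];print("d tool",R.T@d,"z ang",np.degrees(np.arctan2(R[1,2],R[0,2])))
E
```

```text
time_s: 1.03
ee_pos: [0.3758, 0.4257, 0.2111]
eef_rot: [[0.444, 0.001, 0.896], [-0.896, -0.0, 0.444], [0.001, -1.0, 0.0]]
ft_force: [0.1, 0.3, -0.2]
opening: 0.0279
time_s 1.033
joint_pos [-0.978, 0.145, 0.092, 1.665, -0.013, 1.332, -0.424]
ee_pos [0.376, 0.426, 0.211]
eef_rot [[0.444, 0.001, 0.896], [-0.896, -0.0, 0.444], [0.001, -1.0, 0.0]]
ft_force [0.108, 0.332, -0.192]
opening 0.028
d tool [0.18691534 0.00124973 0.01672257] z ang 26.34190072525225
```

```bash
python3 -m creep '[{"travel":[0.010,0,0.001],"spin":2},{"travel":[0.028,0,0.002],"spin":6},{"travel":[0.050,0,0.004],"spin":10},{"travel":[0.072,0,0.006],"spin":14},{"travel":[0.094,0,0.008],"spin":18},{"travel":[0.116,0,0.010],"spin":23},{"travel":[0.138,0,0.012],"spin":28},{"travel":[0.160,0,0.014],"spin":32},{"travel":[0.178,0,0.016],"spin":35},{"travel":[0.187,0,0.017],"spin":37}]' 1
python3 -m creep '[{"travel":[0,0.006,0],"spin":0},{"travel":[0,0.015,0],"spin":0},{"travel":[0,0.025,0],"spin":0},{"travel":[0,0.035,0],"spin":0},{"travel":[0,0.045,0],"spin":0},{"travel":[0,0.051,0],"spin":0},{"travel":[0,0.055,0],"spin":0},{"travel":[0,0.056,0],"spin":0},{"travel":[0,0.056,0],"spin":0},{"travel":[0,0.056,0],"spin":0}]' 1
python3 - <<'E'
from h import *
s=env.read_state()
for k in("time_s","joint_pos","ee_pos","eef_rot","ft_force","opening"): print(k,np.round(s[k],3).tolist())
C=cams()
a=C["top"]["frame"][120:260,120:360,::-1]; cv2.imwrite("pics/t1.png",cv2.resize(a,None,fx=3.3,fy=3.3,interpolation=cv2.INTER_CUBIC))
a=C["scene"]["frame"][150:380,190:420,::-1]; cv2.imwrite("pics/s1.png",cv2.resize(a,None,fx=2.6,fy=2.6,interpolation=cv2.INTER_CUBIC))
E
```

```text
time_s: 1.87
ee_pos: [0.4747, 0.2663, 0.2111]
eef_rot: [[-0.185, 0.001, 0.983], [-0.983, -0.001, -0.185], [0.0, -1.0, 0.001]]
ft_force: [0.5, -0.8, 1.0]
opening: 0.0004
time_s: 2.7
ee_pos: [0.4735, 0.269, 0.1554]
eef_rot: [[-0.179, 0.001, 0.984], [-0.984, 0.001, -0.179], [-0.001, -1.0, 0.001]]
ft_force: [-0.3, -0.6, -0.3]
opening: 0.0003
time_s 2.7
joint_pos [-0.811, 0.13, 0.266, 1.799, -0.037, 1.216, -0.714]
ee_pos [0.474, 0.269, 0.155]
eef_rot [[-0.179, 0.001, 0.984], [-0.984, 0.001, -0.179], [-0.001, -1.0, 0.001]]
ft_force [-0.279, -0.563, -0.304]
opening 0.0
```

View pics/t1.png

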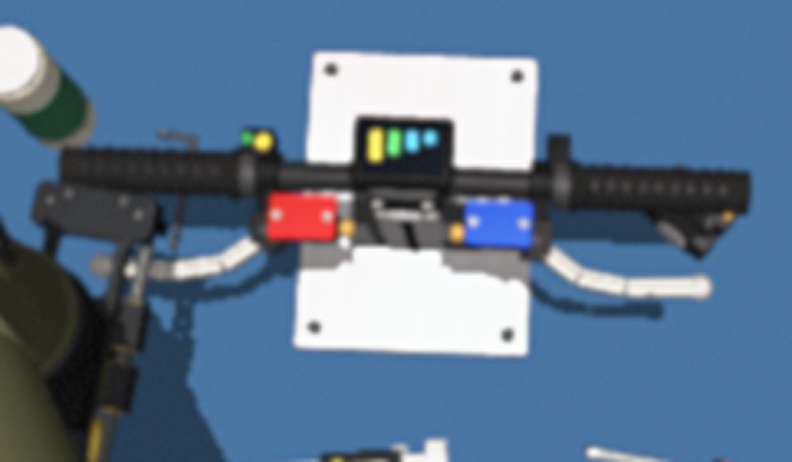

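View pics/s1.png

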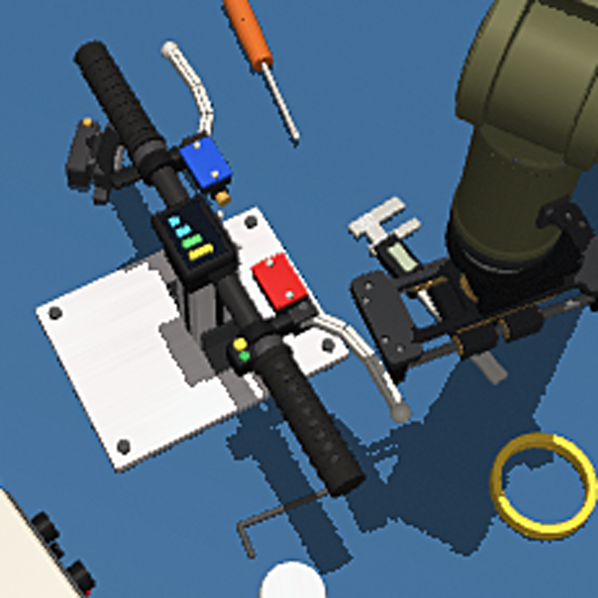

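```bash
python3 -m creep '[{"travel":[0,0,0.004],"spin":0},{"travel":[0,0,0.010],"spin":0},{"travel":[0,0,0.016],"spin":0},{"travel":[0,0,0.022],"spin":0},{"travel":[0,0,0.028],"spin":0},{"travel":[0,0,0.033],"spin":0},{"travel":[0,0,0.036],"spin":0},{"travel":[0,0,0.038],"spin":0},{"travel":[0,0,0.038],"spin":0},{"travel":[0,0,0.038],"spin":0}]' 1
python3 -m creep '[{"travel":[0,0,0.001],"spin":0},{"travel":[0,0,0.002],"spin":0},{"travel":[0,0,0.003],"spin":0},{"travel":[0,0,0.004],"spin":0},{"travel":[0,0,0.005],"spin":0},{"travel":[0,0,0.006],"spin":0},{"travel":[0,0,0.007],"spin":0},{"travel":[0,0,0.008],"spin":0},{"travel":[0,0,0.008],"spin":0},{"travel":[0,0,0.008],"spin":0}]' 1
python3 - <<'E'
from h import *
C=cams()
a=C["top"]["frame"][120:260,120:360,::-1]; cv2.imwrite("pics/t2.png",cv2.resize(a,None,fx=3.3,fy=3.3,interpolation=cv2.INTER_CUBIC))
a=C["scene"]["frame"][150:380,190:420,::-1]; cv2.imwrite("pics/s2.png",cv2.resize(a,None,fx=2.6,fy=2.6,interpolation=cv2.INTER_CUBIC))
E
```

```text
time_s: 3.63
ee_pos: [0.5105, 0.262, 0.1549]
eef_rot: [[-0.179, -0.0, 0.984], [-0.984, -0.0, -0.179], [0.0, -1.0, -0.0]]
ft_force: [-0.9, 0.7, -0.3]
opening: 0.0006
time_s: 4.47
ee_pos: [0.5185, 0.2605, 0.155]
eef_rot: [[-0.179, 0.0, 0.984], [-0.984, 0.0, -0.179], [-0.0, -1.0, 0.0]]
ft_force: [-0.6, 0.2, -0.1]
opening: 0.0006
```

View pics/s2.png

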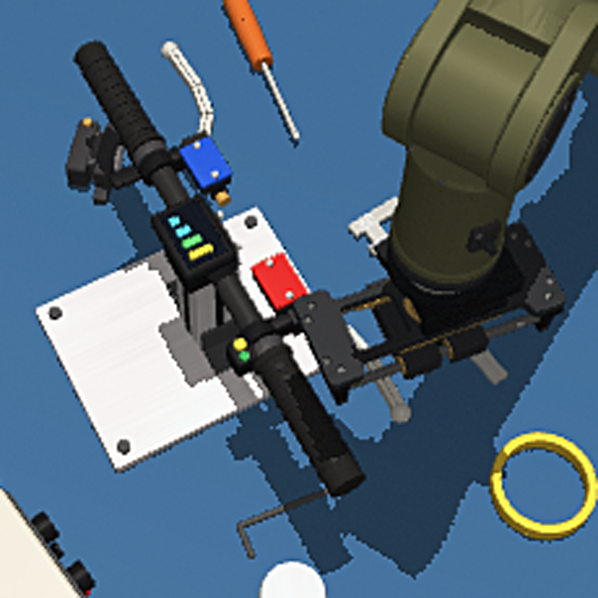

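View pics/t2.png

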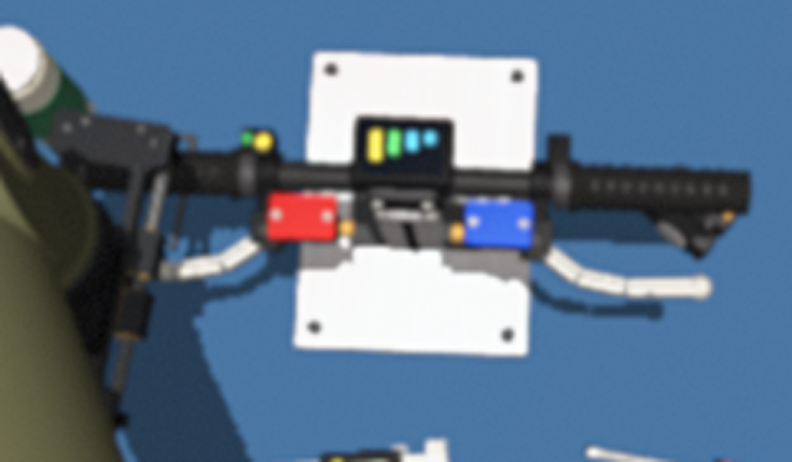

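```bash
python3 -m creep '[{"travel":[0,0,0.001],"spin":0},{"travel":[0,0,0.002],"spin":0},{"travel":[0,0,0.003],"spin":0},{"travel":[0,0,0.004],"spin":0},{"travel":[0,0,0.005],"spin":0},{"travel":[0,0,0.006],"spin":0},{"travel":[0,0,0.007],"spin":0},{"travel":[0,0,0.008],"spin":0},{"travel":[0,0,0.008],"spin":0},{"travel":[0,0,0.008],"spin":0}]' 1
python3 -m creep '[{"travel":[0,0,0.001],"spin":0},{"travel":[0,0,0.002],"spin":0},{"travel":[0,0,0.003],"spin":0},{"travel":[0,0,0.004],"spin":0},{"travel":[0,0,0.005],"spin":0},{"travel":[-0.001,0,0.006],"spin":0},{"travel":[-0.001,0,0.007],"spin":0},{"travel":[-0.001,0,0.008],"spin":0},{"travel":[-0.001,0,0.008],"spin":0},{"travel":[-0.001,0,0.008],"spin":0}]' 1
```

```text
time_s: 5.4
ee_pos: [0.5264, 0.2591, 0.1549]
eef_rot: [[-0.179, -0.0, 0.984], [-0.984, -0.0, -0.179], [0.0, -1.0, -0.0]]
ft_force: [0.7, 0.3, 1.2]
opening: 0.0
time_s: 6.23
ee_pos: [0.5344, 0.2586, 0.155]
eef_rot: [[-0.179, 0.0, 0.984], [-0.984, -0.0, -0.179], [0.0, -1.0, 0.0]]
ft_force: [-0.9, -0.3, -0.5]
opening: 0.0005
```

Run:
```python
from h import *
C=cams()
a=C["top"]["frame"][140:240,130:260,::-1]; cv2.imwrite("pics/t3.png",cv2.resize(a,None,fx=6,fy=6,interpolation=cv2.INTER_CUBIC))
a=C["scene"]["frame"][230:330,270:400,::-1]; cv2.imwrite("pics/s3.png",cv2.resize(a,None,fx=6,fy=6,interpolation=cv2.INTER_CUBIC))
s=env.read_state();R=np.array(s["eef_rot"]);p=np.array(s["ee_pos"])
print(proj(C["scene"],[p,p+R@[0,.019,0],p+R@[0,.019,.015],[.5453,.2842,.15]]))
print(s["ft_force"],s["moment"])
```

```text
[[341.62328077 295.11752873]
 [340.78964616 298.79065202]
 [334.33765459 301.15490332]
 [344.09621487 308.3410135 ]]
[1.07414395 0.59716343 0.49531346] [-0.08430111  0.11254908  0.05818034]
```

View pics/s3.png

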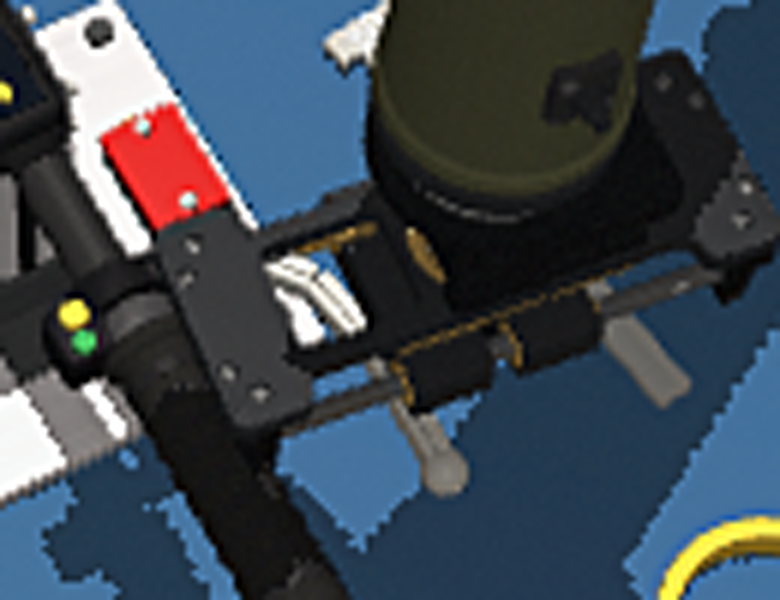

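View pics/t3.png

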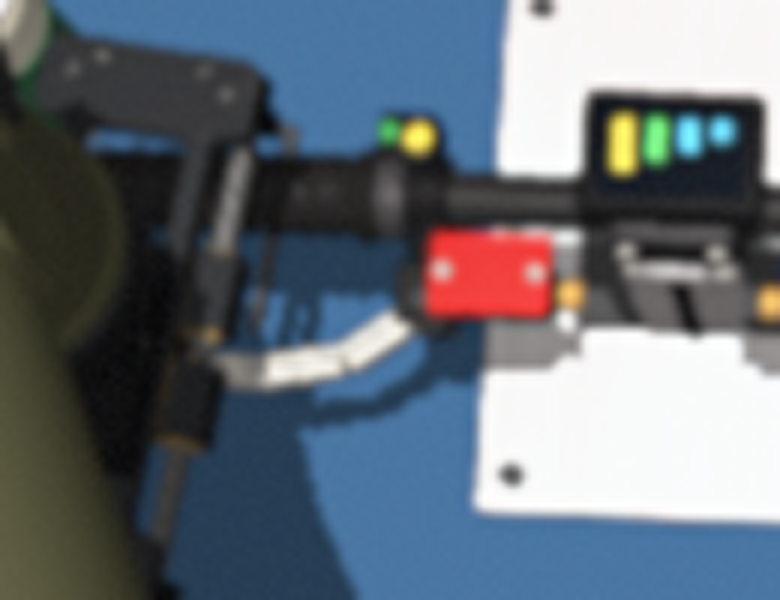

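```bash
python3 -m creep '[{"travel":[0,0,0.0005],"spin":0},{"travel":[0,0,0.001],"spin":0},{"travel":[0,0,0.0015],"spin":0},{"travel":[0,0,0.002],"spin":0},{"travel":[0,0,0.0025],"spin":0},{"travel":[-0.001,0,0.003],"spin":0},{"travel":[-0.001,0,0.0035],"spin":0},{"travel":[-0.001,0,0.004],"spin":0},{"travel":[-0.001,0,0.004],"spin":0},{"travel":[-0.001,0,0.004],"spin":0}]' 1
python3 - <<'E'
from h import *
C=cams()
a=C["scene"]["frame"][230:330,270:400,::-1]; cv2.imwrite("pics/s4.png",cv2.resize(a,None,fx=6,fy=6,interpolation=cv2.INTER_CUBIC))
s=env.read_state()
print(s["ft_force"],s["moment"])
E
```

```text
time_s: 7.17
ee_pos: [0.5385, 0.2589, 0.155]
eef_rot: [[-0.179, 0.0, 0.984], [-0.984, 0.0, -0.179], [-0.0, -1.0, 0.0]]
ft_force: [0.9, -0.5, -0.4]
opening: 0.0004
[-0.26594334  0.36023214  0.63275552] [-0.10446611  0.04198826 -0.01767316]
```

View pics/s4.png

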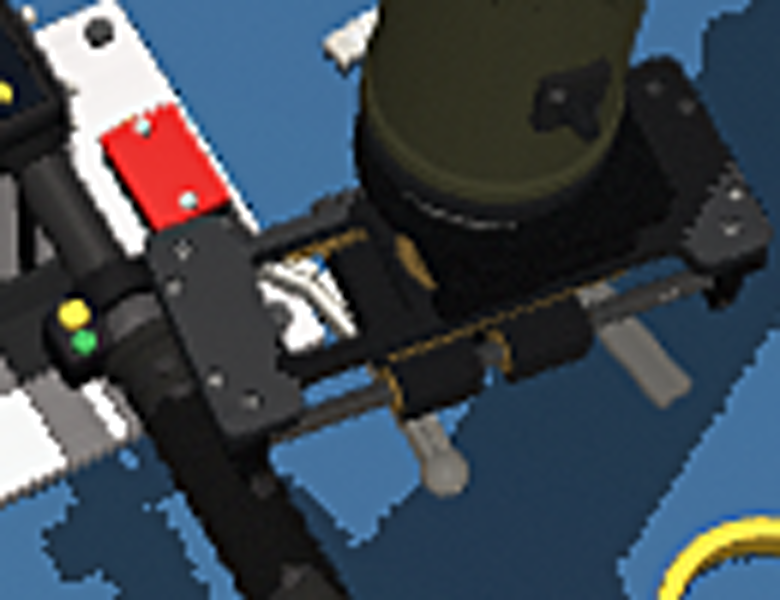

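Run:
```python
from h import *
C=cams()
s=env.read_state();R=np.array(s["eef_rot"]);p=np.array(s["ee_pos"])
for n,o in(("scene",(270,200,150,130)),("top",(100,130,170,130))):
    f=cv2.resize(C[n]["frame"][o[1]:o[1]+o[3],o[0]:o[0]+o[2],::-1],None,fx=4.6,fy=4.6,interpolation=cv2.INTER_CUBIC)
    def dr(L,col):
        q=proj(C[n],[p+R@np.array(l) for l in L]); q=((q-[o[0],o[1]]+.5)*4.6-.5).astype(int)
        cv2.polylines(f,[q.reshape(-1,1,2)],True,col,1)
    for h in(-.051,-.09): dr([(a*.0375,h,b*.095) for a,b in((1,1),(1,-1),(-1,-1),(-1,1))],(0,255,255))
    for h in(.019,-.051): dr([(a*.0095,h,b*.015) for a,b in((1,1),(1,-1),(-1,-1),(-1,1))],(0,255,0))
    cv2.imwrite(f"pics/ov_{n}.png",f)
```

```text
(no output)
```

View pics/ov_scene.png

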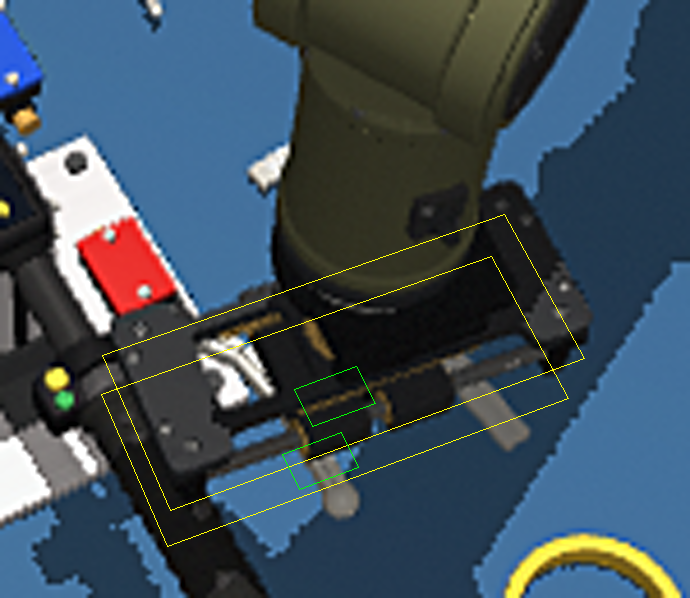

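View pics/ov_top.png

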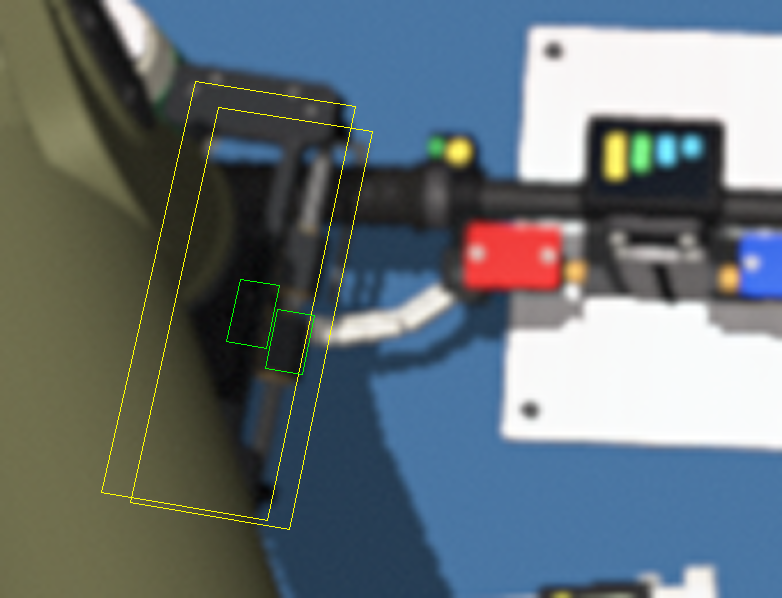

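```bash
python3 -m creep '[{"travel":[0,0,-0.003],"spin":0},{"travel":[0,0,-0.010],"spin":0},{"travel":[0,0,-0.020],"spin":0},{"travel":[0,0,-0.030],"spin":0},{"travel":[0,0,-0.040],"spin":0},{"travel":[0,0,-0.050],"spin":0},{"travel":[0,0,-0.060],"spin":0},{"travel":[0,0,-0.066],"spin":0},{"travel":[0,0,-0.069],"spin":0},{"travel":[0,0,-0.070],"spin":0}]' 1
cat >> h.py <<'E'
def ov(tag,boxes,extra=()):
    C=cams(); s=env.read_state();R=np.array(s["eef_rot"]);p=np.array(s["ee_pos"])
    for n,o in boxes.items():
        k=min(790/o[2],590/o[3])
        raw=cv2.resize(C[n]["frame"][o[1]:o[1]+o[3],o[0]:o[0]+o[2],::-1],None,fx=k,fy=k,interpolation=cv2.INTER_CUBIC)
        cv2.imwrite(f"pics/{tag}_{n}_raw.png",raw); f=raw.copy()
        def dr(W,col):
            q=proj(C[n],W); q=((q-[o[0],o[1]]+.5)*k-.5).astype(int)
            cv2.polylines(f,[q.reshape(-1,1,2)],True,col,1)
        for h in(-.051,-.115): dr([p+R@np.array((a*.0375,h,b*.095)) for a,b in((1,1),(1,-1),(-1,-1),(-1,1))],(0,255,255))
        for h in(.019,-.051): dr([p+R@np.array((a*.0095,h,b*.015)) for a,b in((1,1),(1,-1),(-1,-1),(-1,1))],(0,255,0))
        cv2.imwrite(f"pics/{tag}_{n}.png",f)
    return C
E
python3 - <<'E'
from h import *
ov("a",{"scene":(300,180,170,150),"top":(90,130,200,150)})
E
```

```text
time_s: 8.2
ee_pos: [0.469, 0.2718, 0.1552]
eef_rot: [[-0.178, 0.0, 0.984], [-0.984, 0.0, -0.178], [-0.0, -1.0, 0.0]]
ft_force: [-0.1, -0.2, 0.3]
opening: 0.0004
```

View pics/a_scene.png

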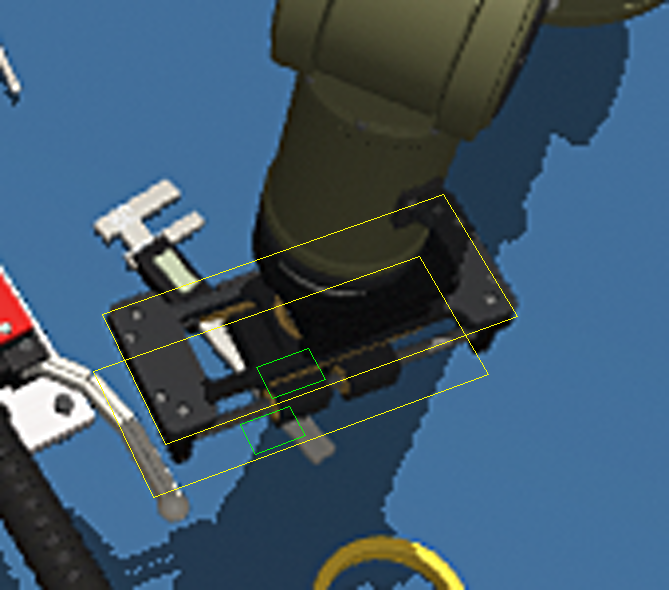

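View pics/a_top.png

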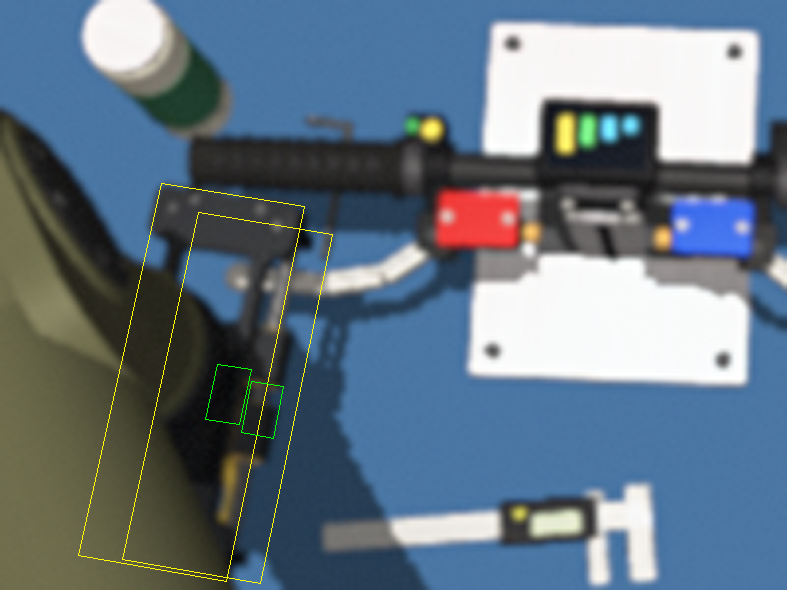

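Run:
```python
import cv2
a=cv2.imread("pics/a_scene_raw.png")[320:500,130:400]; a=cv2.convertScaleAbs(a,alpha=2.0,beta=20)
cv2.imwrite("pics/a_z.png",cv2.resize(a,None,fx=2.9,fy=2.9,interpolation=cv2.INTER_CUBIC))
a=cv2.imread("pics/a_top_raw.png")[200:500,130:400]; a=cv2.convertScaleAbs(a,alpha=2.5,beta=20)
cv2.imwrite("pics/a_zt.png",cv2.resize(a,None,fx=1.95,fy=1.95,interpolation=cv2.INTER_CUBIC))
```

```text
(no output)
```

View pics/a_z.png

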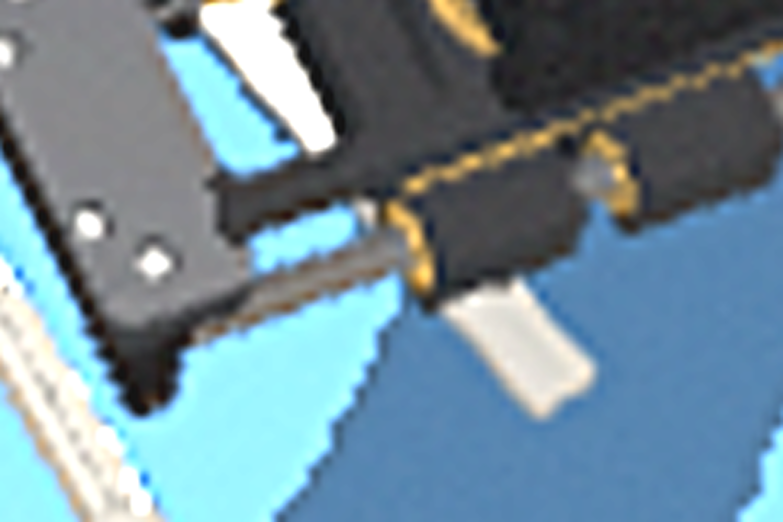

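View pics/a_zt.png

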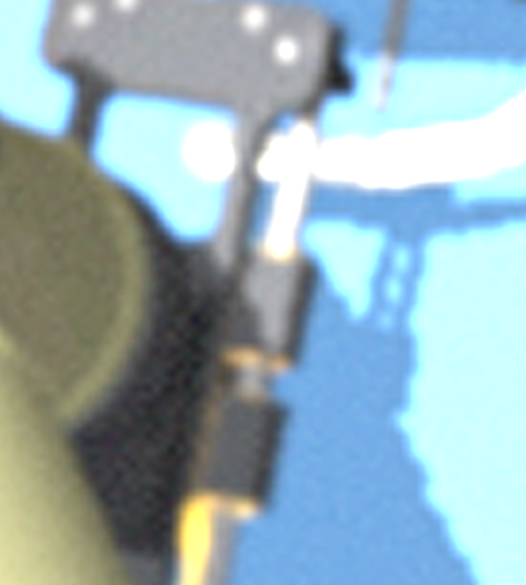

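Run:
```python
from h import *
C=cams()
f=C["top"]["frame"][:,:,::-1].copy()
for x in np.arange(.3,.56,.05):
  for y in np.arange(-.2,.41,.05):
    u,v=proj(C["top"],[x,y,0])[0].astype(int); cv2.circle(f,(u,v),1,(0,255,255) if abs((x-.4))>.01 else (0,0,255),-1)
cv2.imwrite("pics/grid.png",cv2.resize(f[120:400,80:420],None,fx=2.1,fy=2.1))
```

View pics/grid.png

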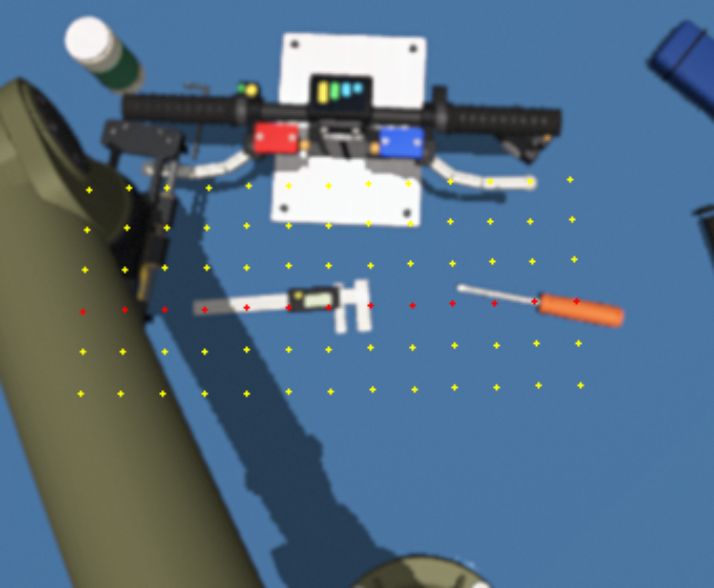

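```bash
python3 -m creep '[{"travel":[0,0,-0.010],"spin":0},{"travel":[0,0,-0.030],"spin":0},{"travel":[0,0,-0.055],"spin":0},{"travel":[0,0.005,-0.080],"spin":0},{"travel":[0,0.015,-0.100],"spin":0},{"travel":[0,0.030,-0.110],"spin":0},{"travel":[0,0.050,-0.110],"spin":0},{"travel":[0,0.070,-0.110],"spin":0},{"travel":[0,0.080,-0.110],"spin":0},{"travel":[0,0.085,-0.110],"spin":0}]' 1
python3 - <<'E'
from h import *
ov("b",{"scene":(340,150,190,150),"top":(60,150,240,180)})
E
```

```text
time_s: 9.23
ee_pos: [0.3603, 0.2903, 0.0685]
eef_rot: [[-0.179, -0.002, 0.984], [-0.984, -0.002, -0.179], [0.002, -1.0, -0.002]]
ft_force: [0.4, 0.0, -0.6]
opening: 0.0005
```

View pics/b_scene.png

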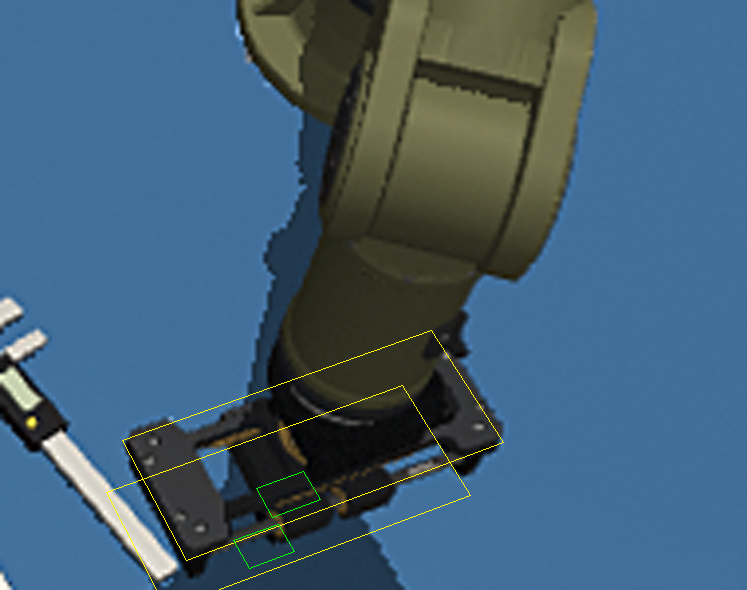

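View pics/b_top.png

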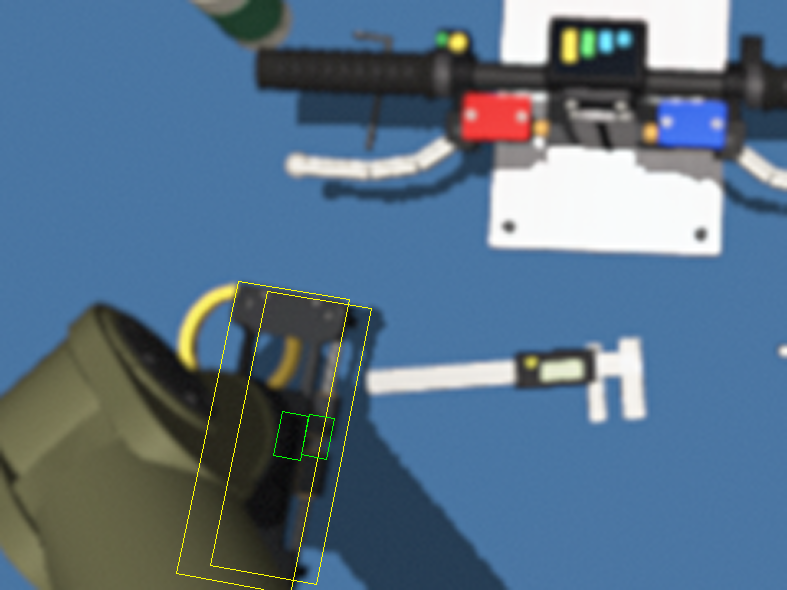

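```bash
python3 -m creep '[{"travel":[0,0.003,0],"spin":0},{"travel":[0,0.008,0],"spin":0},{"travel":[0,0.013,0],"spin":0},{"travel":[0,0.018,0],"spin":0},{"travel":[0,0.023,0],"spin":0},{"travel":[0,0.028,0],"spin":0},{"travel":[0,0.032,0],"spin":0},{"travel":[0,0.035,0],"spin":0},{"travel":[0,0.037,0],"spin":0},{"travel":[0,0.038,0],"spin":0}]' 1
python3 - <<'E'
from h import *
ov("c",{"scene":(350,180,140,110)})
E
```

```text
time_s: 10.17
ee_pos: [0.3613, 0.291, 0.0316]
eef_rot: [[-0.179, -0.0, 0.984], [-0.984, -0.0, -0.179], [0.0, -1.0, -0.0]]
ft_force: [0.8, -0.7, 0.3]
opening: 0.0004
```

View pics/c_scene.png

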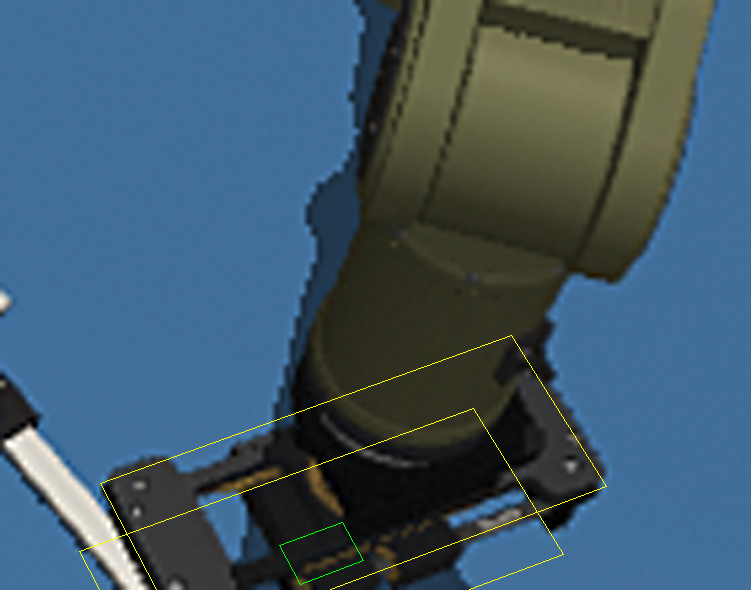

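```bash
python3 -m creep '[{"travel":[0,0.001,0],"spin":0},{"travel":[0,0.003,0],"spin":0},{"travel":[0,0.005,0],"spin":0},{"travel":[0,0.007,0],"spin":0},{"travel":[0,0.009,0],"spin":0},{"travel":[0,0.011,0],"spin":0},{"travel":[0,0.012,0],"spin":0},{"travel":[0,0.012,0],"spin":0},{"travel":[0,0.012,0],"spin":0},{"travel":[0,0.012,0],"spin":0}]' 1
python3 -m creep '[{"travel":[0,0.001,0],"spin":0},{"travel":[0,0.002,0],"spin":0},{"travel":[0,0.003,0],"spin":0},{"travel":[0,0.004,0],"spin":0},{"travel":[0,0.005,0],"spin":0},{"travel":[0,0.005,0],"spin":0},{"travel":[0,0.005,0],"spin":0},{"travel":[0,0.005,0],"spin":0},{"travel":[0,0.005,0],"spin":0},{"travel":[0,0.005,0],"spin":0}]' 1
python3 - <<'E'
from h import *
ov("d",{"scene":(350,210,140,110)})
E
```

```text
time_s: 11.1
ee_pos: [0.3615, 0.2912, 0.02]
eef_rot: [[-0.179, 0.0, 0.984], [-0.984, 0.0, -0.179], [-0.0, -1.0, 0.0]]
ft_force: [-0.5, -0.7, 0.0]
opening: 0.0001
time_s: 11.93
ee_pos: [0.3615, 0.2912, 0.015]
eef_rot: [[-0.179, 0.0, 0.984], [-0.984, 0.0, -0.179], [-0.0, -1.0, 0.0]]
ft_force: [0.8, -0.7, 0.8]
opening: 0.0005
```

View pics/d_scene.png

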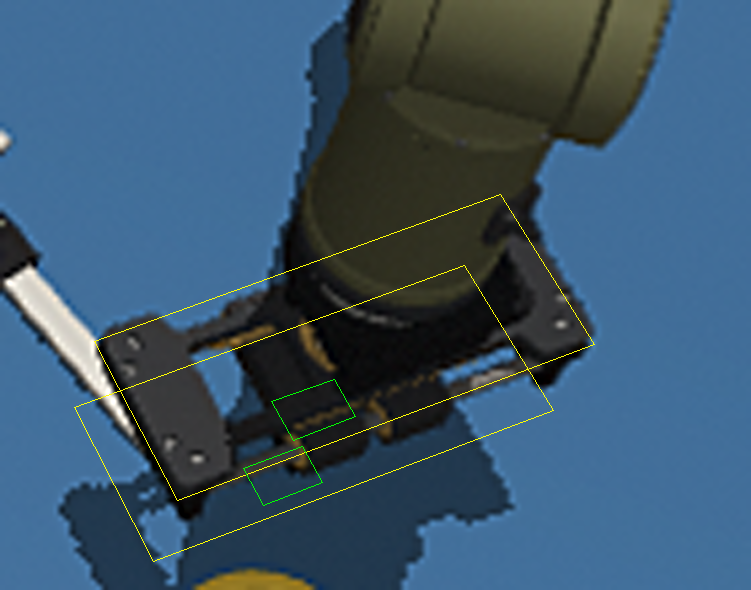

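Run:
```python
from h import *
C=cams()
def z0(n,uv,z=0):
    c=C[n];K=np.array([[c["fx"],0,c["cx"]],[0,c["fy"],c["cy"]],[0,0,1.]])
    q=cv2.undistortPoints(np.array([[uv]],float),K,np.array(c["dist_coeffs"],float))[0,0]
    R=np.array(c["R"]);t=np.array(c["t"]);o=-R.T@t;d=R.T@np.array([q[0],q[1],1]);return o+d*(z-o[2])/d[2]
for b,sh in(((.5453,.2842,.15),(137,291)),((.522,-.1276,.15),(655,310))):
    uv=(np.array(sh)+.5)/3.3-.5+120; P=z0("top",uv); print(P,(P-b)/.15)
L=(P-b)/.15
s=env.read_state();R=np.array(s["eef_rot"]);p=np.array(s["ee_pos"])
k=751/140
for sx in(1,-1):
  for h in(-.115,-.095,-.07):
    A=p+R@[sx*.0375,h,.095]; G=A+L*A[2]/1.0; 
    print(sx,h,A.round(3),"shadow px zoom",((proj(C["scene"],A)[0]-[350,210]+.5)*k).round(),((proj(C["scene"],G)[0]-[350,210]+.5)*k).round())
np.save("L.npy",L)
f=C["scene"]["frame"][210:350,330:490,::-1]
cv2.imwrite("pics/e.png",cv2.convertScaleAbs(cv2.resize(f,None,fx=4.2,fy=4.2,interpolation=cv2.INTER_CUBIC),alpha=1.8))
```

```text
[0.5545693  0.29701188 0.        ] [ 0.06179536  0.08541252 -1.        ]
[ 0.53121239 -0.11248406  0.        ] [ 0.06141593  0.10077292 -1.        ]
1 -0.115 [0.448 0.237 0.13 ] shadow px zoom [ 95. 342.] [ 59. 503.]
1 -0.095 [0.448 0.237 0.11 ] shadow px zoom [ 89. 363.] [ 59. 498.]
1 -0.07 [0.448 0.237 0.085] shadow px zoom [ 81. 389.] [ 58. 492.]
-1 -0.115 [0.462 0.311 0.13 ] shadow px zoom [178. 501.] [135. 654.]
-1 -0.095 [0.462 0.311 0.11 ] shadow px zoom [171. 521.] [134. 649.]
-1 -0.07 [0.462 0.311 0.085] shadow px zoom [161. 545.] [133. 643.]
```

View pics/e.png

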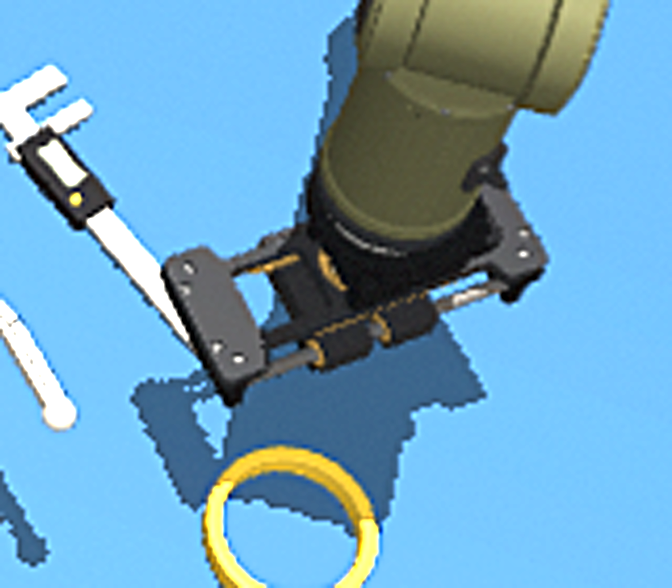

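```bash
python3 -m creep '[{"travel":[0,-0.015,0],"spin":0},{"travel":[0,-0.040,0],"spin":0},{"travel":[0,-0.065,0],"spin":0},{"travel":[0,-0.080,0.010],"spin":0},{"travel":[0,-0.088,0.030],"spin":0},{"travel":[0,-0.090,0.050],"spin":0},{"travel":[0,-0.090,0.070],"spin":0},{"travel":[0,-0.090,0.090],"spin":0},{"travel":[0,-0.090,0.105],"spin":0},{"travel":[0,-0.090,0.110],"spin":0}]' 1
python3 -m creep '[{"travel":[0,0,0.003],"spin":0},{"travel":[0,0,0.008],"spin":0},{"travel":[0,0,0.014],"spin":0},{"travel":[0,0,0.020],"spin":0},{"travel":[0,0,0.026],"spin":0},{"travel":[0,0,0.032],"spin":0},{"travel":[0,0,0.036],"spin":0},{"travel":[0,0,0.039],"spin":0},{"travel":[0,0,0.040],"spin":0},{"travel":[0,0,0.040],"spin":0}]' 1
python3 - <<'E'
from h import *
ov("f",{"scene":(270,190,170,130),"top":(90,130,200,150)})
E
```

```text
time_s: 12.97
ee_pos: [0.4719, 0.2703, 0.105]
eef_rot: [[-0.182, 0.002, 0.983], [-0.983, -0.001, -0.182], [0.0, -1.0, 0.002]]
ft_force: [0.8, 0.4, 1.5]
opening: 0.0003
time_s: 13.8
ee_pos: [0.5092, 0.2642, 0.1049]
eef_rot: [[-0.179, -0.0, 0.984], [-0.984, -0.0, -0.179], [0.0, -1.0, -0.0]]
ft_force: [-1.0, 0.2, 0.0]
opening: 0.0004
```

View pics/f_scene.png

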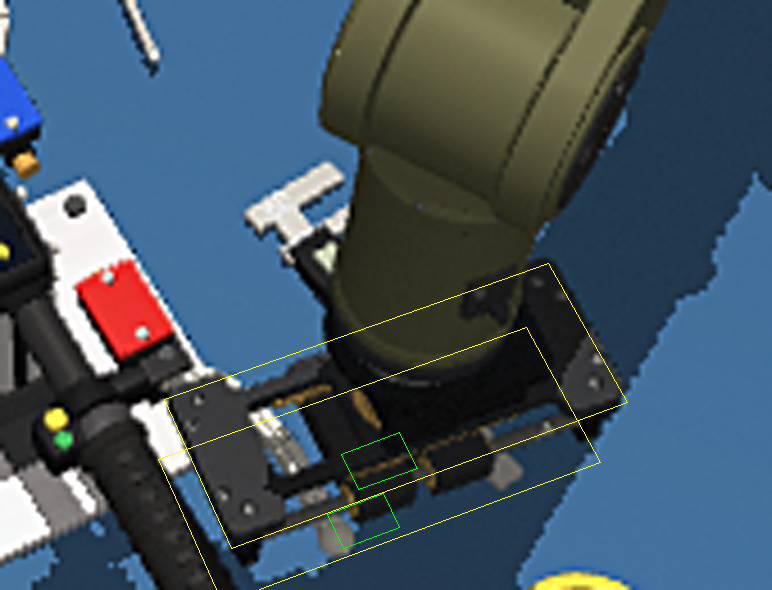

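View pics/f_top.png

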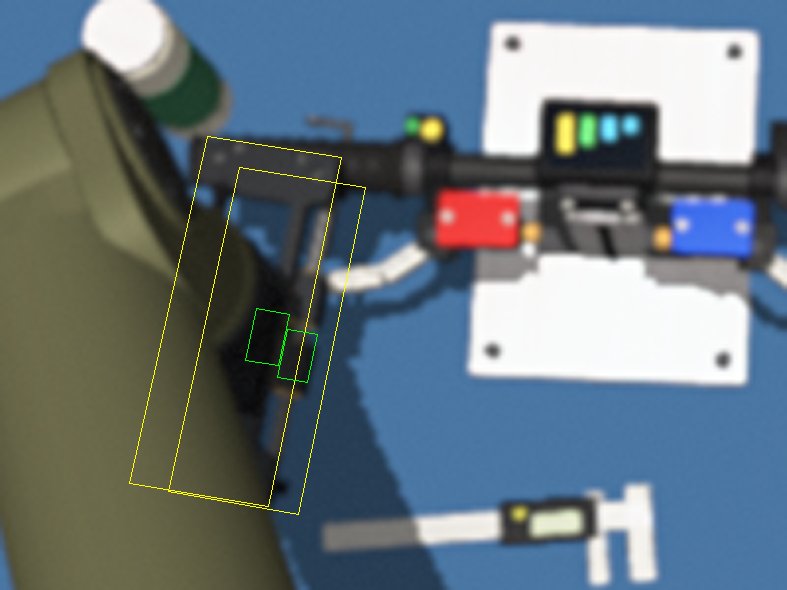

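```bash
python3 -m creep '[{"travel":[0,0,0.001],"spin":0},{"travel":[0,0,0.002],"spin":0},{"travel":[0,0,0.003],"spin":0},{"travel":[0,0,0.004],"spin":0},{"travel":[0,0,0.006],"spin":0},{"travel":[0,0,0.008],"spin":0},{"travel":[0,0,0.010],"spin":0},{"travel":[0,0,0.010],"spin":0},{"travel":[0,0,0.010],"spin":0},{"travel":[0,0,0.010],"spin":0}]' 1
python3 -m creep '[{"travel":[0,0,0.001],"spin":0},{"travel":[0,0,0.002],"spin":0},{"travel":[0,0,0.003],"spin":0},{"travel":[0,0,0.004],"spin":0},{"travel":[0,0,0.005],"spin":0},{"travel":[0,0,0.006],"spin":0},{"travel":[0,0,0.008],"spin":0},{"travel":[0,0,0.008],"spin":0},{"travel":[0,0,0.008],"spin":0},{"travel":[0,0,0.008],"spin":0}]' 1
```

```text
time_s: 14.73
ee_pos: [0.5188, 0.2625, 0.1049]
eef_rot: [[-0.179, -0.0, 0.984], [-0.984, 0.0, -0.179], [-0.0, -1.0, -0.0]]
ft_force: [0.1, 0.3, -0.3]
opening: 0.0003
time_s: 15.57
ee_pos: [0.5259, 0.262, 0.1049]
eef_rot: [[-0.178, -0.001, 0.984], [-0.984, 0.001, -0.178], [-0.001, -1.0, -0.001]]
ft_force: [-4.2, 3.2, 1.6]
opening: 0.0007
```

```bash
python3 -m creep '[{"travel":[0,0,0.001],"spin":0},{"travel":[-0.001,0,0.002],"spin":0},{"travel":[-0.001,0,0.004],"spin":0},{"travel":[-0.002,0,0.006],"spin":0},{"travel":[-0.003,0,0.008],"spin":0},{"travel":[-0.004,0,0.010],"spin":0},{"travel":[-0.004,0,0.012],"spin":0},{"travel":[-0.004,0,0.012],"spin":0},{"travel":[-0.004,0,0.012],"spin":0},{"travel":[-0.004,0,0.012],"spin":0}]' 1
python3 -m creep '[{"travel":[0,0,0.001],"spin":0},{"travel":[-0.001,0,0.002],"spin":0},{"travel":[-0.001,0,0.003],"spin":0},{"travel":[-0.001,0,0.004],"spin":0},{"travel":[-0.001,0,0.005],"spin":0},{"travel":[-0.002,0,0.006],"spin":0},{"travel":[-0.002,0,0.007],"spin":0},{"travel":[-0.002,0,0.008],"spin":0},{"travel":[-0.002,0,0.008],"spin":0},{"travel":[-0.002,0,0.008],"spin":0}]' 1
python3 - <<'E'
from h import *
ov("g",{"scene":(270,210,130,120)})
E
```

```text
time_s: 16.4
ee_pos: [0.5369, 0.2646, 0.1046]
eef_rot: [[-0.177, -0.004, 0.984], [-0.984, 0.001, -0.177], [-0.001, -1.0, -0.004]]
ft_force: [-7.9, 3.4, 2.2]
opening: 0.0003
time_s: 17.23
ee_pos: [0.5443, 0.2657, 0.1045]
eef_rot: [[-0.177, -0.005, 0.984], [-0.984, 0.002, -0.177], [-0.001, -1.0, -0.005]]
ft_force: [-9.8, 4.2, 2.8]
opening: 0.0004
```

View pics/g_scene_raw.png

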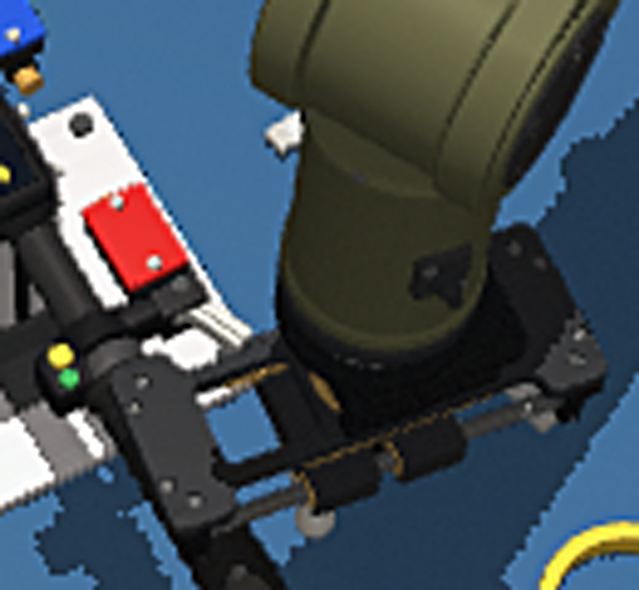

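```bash
python3 -m creep '[{"travel":[0,0,0.001],"spin":0},{"travel":[0,0,0.002],"spin":0},{"travel":[0,0,0.003],"spin":0},{"travel":[-0.001,0,0.004],"spin":0},{"travel":[-0.001,0,0.004],"spin":0},{"travel":[-0.001,0,0.004],"spin":0},{"travel":[-0.001,0,0.004],"spin":0},{"travel":[-0.001,0,0.004],"spin":0},{"travel":[-0.001,0,0.004],"spin":0},{"travel":[-0.001,0,0.004],"spin":0}]' 1
```

```text
time_s: 18.17
ee_pos: [0.548, 0.266, 0.1045]
eef_rot: [[-0.177, -0.006, 0.984], [-0.984, 0.002, -0.177], [-0.001, -1.0, -0.006]]
ft_force: [-9.6, 4.0, 2.7]
opening: 0.0005
```

```bash
python3 -m creep '[{"travel":[0,0,0.0005],"spin":0},{"travel":[0,0,0.001],"spin":0},{"travel":[0,0,0.0015],"spin":0},{"travel":[0,0,0.002],"spin":0},{"travel":[0,0,0.002],"spin":0},{"travel":[0,0,0.002],"spin":0},{"travel":[0,0,0.002],"spin":0},{"travel":[0,0,0.002],"spin":0},{"travel":[0,0,0.002],"spin":0},{"travel":[0,0,0.002],"spin":0}]' 1
```

```text
time_s: 19.0
ee_pos: [0.5489, 0.2661, 0.1045]
eef_rot: [[-0.176, -0.008, 0.984], [-0.984, 0.002, -0.176], [-0.0, -1.0, -0.008]]
ft_force: [-12.4, 4.2, 4.5]
opening: 0.0005
```

```bash
python3 -m creep '[{"travel":[0,0,0.0005],"spin":0},{"travel":[0,0,0.001],"spin":0},{"travel":[0,0,0.0015],"spin":0},{"travel":[0,0,0.002],"spin":0},{"travel":[0,0,0.002],"spin":0},{"travel":[0,0,0.002],"spin":0},{"travel":[0,0,0.002],"spin":0},{"travel":[0,0,0.002],"spin":0},{"travel":[0,0,0.002],"spin":0},{"travel":[0,0,0.002],"spin":0}]' 1
python3 - <<'E'
from h import *
C=ov("i",{"scene":(270,210,130,120),"top":(110,130,130,110)})
a=.28
# predicted ball at stop
th=-0.0564;Rz=lambda a:np.array([[np.cos(a),-np.sin(a)],[np.sin(a),np.cos(a)]])
piv=np.array([-.042,.092]);b=np.array([-.0679,.2062])
for q in(0,.2,.24,.26,.28):
    w=Rz(th)@(piv+Rz(-q)@(b-piv))+[.6015,.0745]; print(q,proj(C["scene"],[*w,.15])[0].round(1),((proj(C["scene"],[*w,.15])[0]-[270,210]+.5)*590/120).round())
E
```

```text
time_s: 19.83
ee_pos: [0.5489, 0.2661, 0.1044]
eef_rot: [[-0.176, -0.012, 0.984], [-0.984, 0.002, -0.176], [0.001, -1.0, -0.012]]
ft_force: [-18.1, 4.0, 7.5]
opening: 0.0002
0 [344.1 308.3] [367. 486.]
0.2 [335.2 314.5] [323. 516.]
0.24 [333.3 315.5] [314. 521.]
0.26 [332.3 316. ] [309. 524.]
0.28 [331.3 316.4] [304. 526.]
```

View pics/i_scene_raw.png

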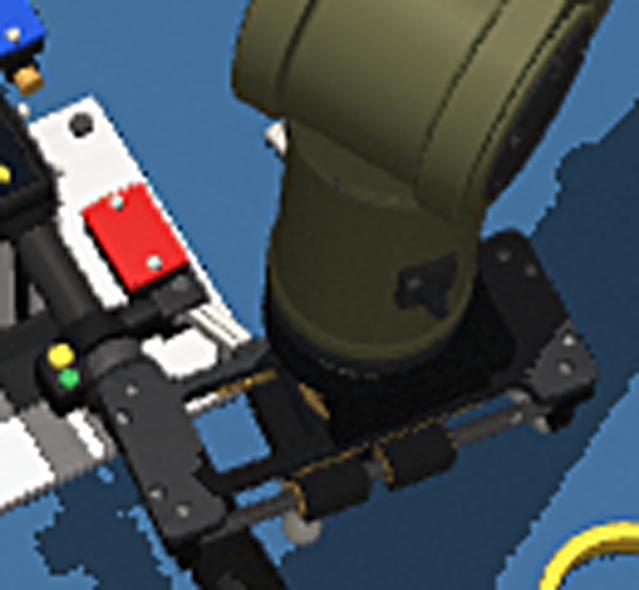

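```bash
python3 -m creep '[{"travel":[0,0,0],"spin":0},{"travel":[0,0,0],"spin":0},{"travel":[0,0,0],"spin":0},{"travel":[0,0,0],"spin":0},{"travel":[0,0,0],"spin":0},{"travel":[0,0,0],"spin":0},{"travel":[0,0,0],"spin":0},{"travel":[0,0,0],"spin":0},{"travel":[0,0,0],"spin":0},{"travel":[0,0,0],"spin":0}]' 1
python3 -m creep '[{"travel":[0,0,0],"spin":0},{"travel":[0,0,0],"spin":0},{"travel":[0,0,0],"spin":0},{"travel":[0,0,0],"spin":0},{"travel":[0,0,-0.001],"spin":0},{"travel":[0,0,-0.002],"spin":0},{"travel":[0,0,-0.003],"spin":0},{"travel":[0,0,-0.004],"spin":0},{"travel":[0,0,-0.005],"spin":0},{"travel":[0,0,-0.006],"spin":0}]' 1
python3 -m creep '[{"travel":[0,0,-0.001],"spin":0},{"travel":[0,0,-0.002],"spin":0},{"travel":[0.001,0,-0.003],"spin":0},{"travel":[0.001,0,-0.004],"spin":0},{"travel":[0.002,0,-0.006],"spin":0},{"travel":[0.002,0,-0.008],"spin":0},{"travel":[0.003,0,-0.010],"spin":0},{"travel":[0.003,0,-0.011],"spin":0},{"travel":[0.003,0,-0.012],"spin":0},{"travel":[0.004,0,-0.013],"spin":0}]' 1
python3 -m creep '[{"travel":[0,0,-0.001],"spin":0},{"travel":[0,0,-0.002],"spin":0},{"travel":[0.001,0,-0.003],"spin":0},{"travel":[0.001,0,-0.004],"spin":0},{"travel":[0.002,0,-0.006],"spin":0},{"travel":[0.002,0,-0.008],"spin":0},{"travel":[0.003,0,-0.010],"spin":0},{"travel":[0.003,0,-0.011],"spin":0},{"travel":[0.003,0,-0.012],"spin":0},{"travel":[0.004,0,-0.013],"spin":0}]' 1
```

```text
time_s: 20.77
ee_pos: [0.549, 0.2661, 0.1044]
eef_rot: [[-0.176, -0.012, 0.984], [-0.984, 0.002, -0.176], [0.0, -1.0, -0.012]]
ft_force: [-17.8, 3.4, 6.7]
opening: 0.0004
time_s: 21.6
ee_pos: [0.5462, 0.2659, 0.1045]
eef_rot: [[-0.177, -0.006, 0.984], [-0.984, 0.001, -0.177], [0.0, -1.0, -0.006]]
ft_force: [-10.1, 3.2, 2.6]
opening: 0.0003
time_s: 22.43
ee_pos: [0.5341, 0.264, 0.1047]
eef_rot: [[-0.178, -0.003, 0.984], [-0.984, 0.001, -0.178], [-0.001, -1.0, -0.003]]
ft_force: [-6.3, 4.5, 1.7]
opening: 0.0004
time_s: 23.27
ee_pos: [0.5235, 0.2604, 0.1051]
eef_rot: [[-0.179, 0.002, 0.984], [-0.984, -0.0, -0.179], [-0.0, -1.0, 0.002]]
ft_force: [-0.0, 0.0, 0.3]
opening: 0.0006
```

```bash
python3 -m creep '[{"travel":[0,0,-0.004],"spin":0},{"travel":[0,0,-0.012],"spin":0},{"travel":[0,0,-0.022],"spin":0},{"travel":[0,-0.005,-0.032],"spin":0},{"travel":[0,-0.013,-0.044],"spin":0},{"travel":[0,-0.022,-0.056],"spin":0},{"travel":[0,-0.028,-0.066],"spin":0},{"travel":[0,-0.030,-0.074],"spin":0},{"travel":[0,-0.030,-0.079],"spin":0},{"travel":[0,-0.030,-0.080],"spin":0}]' 1
python3 -m creep '[{"travel":[0.010,0,0.002],"spin":-1},{"travel":[0.028,0,0.006],"spin":-2},{"travel":[0.050,0,0.010],"spin":-3},{"travel":[0.073,0,0.015],"spin":-4},{"travel":[0.096,0,0.020],"spin":-5},{"travel":[0.119,0,0.025],"spin":-6},{"travel":[0.142,0,0.030],"spin":-7},{"travel":[0.165,0,0.035],"spin":-8},{"travel":[0.180,0,0.038],"spin":-8},{"travel":[0.188,0,0.040],"spin":-8}]' 1
python3 - <<'E'
from h import *
s=env.read_state();print(np.round(s["joint_pos"],2))
C=cams();cv2.imwrite("pics/k.png",C["scene"]["frame"][:,:,::-1])
R=np.array(s["eef_rot"]);d=np.array([.455,-.109,.135])-s["ee_pos"];print("d tool",R.T@d,"z ang",np.degrees(np.arctan2(R[1,2],R[0,2])))
E
```

```text
time_s: 24.1
ee_pos: [0.4427, 0.2756, 0.135]
eef_rot: [[-0.178, -0.0, 0.984], [-0.984, 0.0, -0.178], [-0.0, -1.0, -0.0]]
ft_force: [0.5, -0.4, -0.5]
opening: 0.0004
time_s: 24.93
ee_pos: [0.4496, 0.0802, 0.1346]
eef_rot: [[-0.044, -0.0, 0.999], [-0.999, -0.001, -0.044], [0.001, -1.0, -0.0]]
ft_force: [-0.1, 0.6, 0.7]
opening: 0.0005
[-0.66 -0.05  0.41  2.02  0.02  1.17 -0.3 ]
d tool [ 0.18877811 -0.00029069  0.01372521] z ang -2.5216696798843325
```

View pics/k.png

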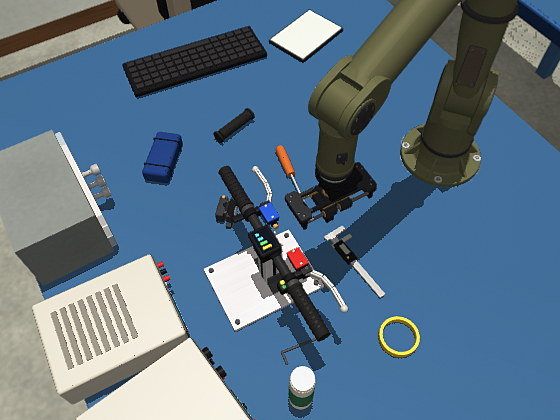

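```bash
python3 -m creep '[{"travel":[0.010,0,0.001],"spin":-1},{"travel":[0.028,0,0.002],"spin":-2},{"travel":[0.050,0,0.003],"spin":-3},{"travel":[0.073,0,0.005],"spin":-4},{"travel":[0.096,0,0.007],"spin":-5},{"travel":[0.119,0,0.009],"spin":-6},{"travel":[0.142,0,0.011],"spin":-7},{"travel":[0.165,0,0.013],"spin":-8},{"travel":[0.180,0,0.014],"spin":-8},{"travel":[0.188,0,0.014],"spin":-8}]' 1
python3 -m creep '[{"travel":[0,0.004,0],"spin":0},{"travel":[0,0.010,0],"spin":0},{"travel":[0,0.016,0],"spin":0},{"travel":[0,0.022,0],"spin":0},{"travel":[0,0.027,0],"spin":0},{"travel":[0,0.030,0],"spin":0},{"travel":[0,0.030,0.003],"spin":0},{"travel":[0,0.030,0.008],"spin":0},{"travel":[0,0.030,0.013],"spin":0},{"travel":[0,0.030,0.015],"spin":0}]' 1
python3 - <<'E'
from h import *
s=env.read_state();print(np.round(s["joint_pos"],2))
ov("l",{"scene":(210,130,170,130),"top":(220,130,180,140)})
E
```

```text
time_s: 25.87
ee_pos: [0.4565, -0.1064, 0.135]
eef_rot: [[0.098, 0.0, 0.995], [-0.995, -0.001, 0.098], [0.001, -1.0, 0.0]]
ft_force: [0.5, -0.1, 0.4]
opening: 0.0006
time_s: 26.7
ee_pos: [0.4723, -0.1038, 0.1054]
eef_rot: [[0.099, 0.001, 0.995], [-0.995, -0.0, 0.099], [0.0, -1.0, 0.001]]
ft_force: [0.3, 0.6, -0.7]
opening: 0.0005
[-0.47  0.04  0.65  2.01 -0.03  1.1   0.29]
```

View pics/l_scene.png

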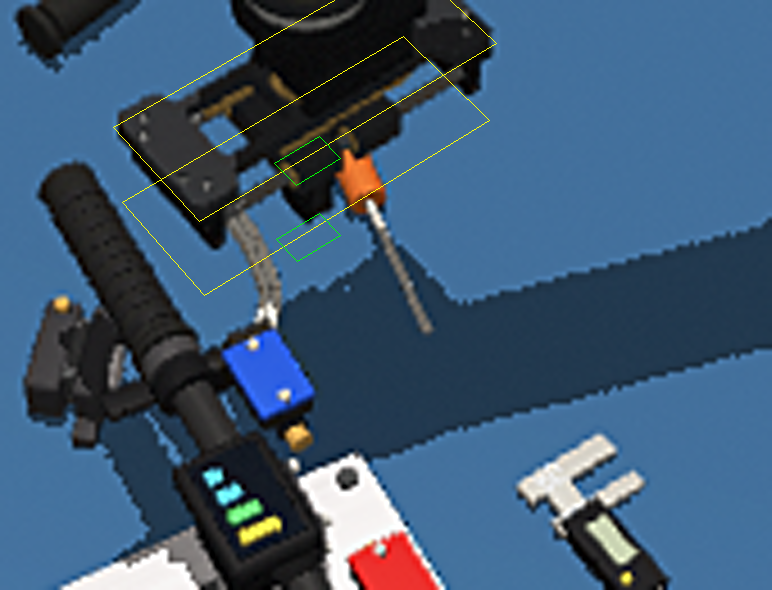

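View pics/l_top.png

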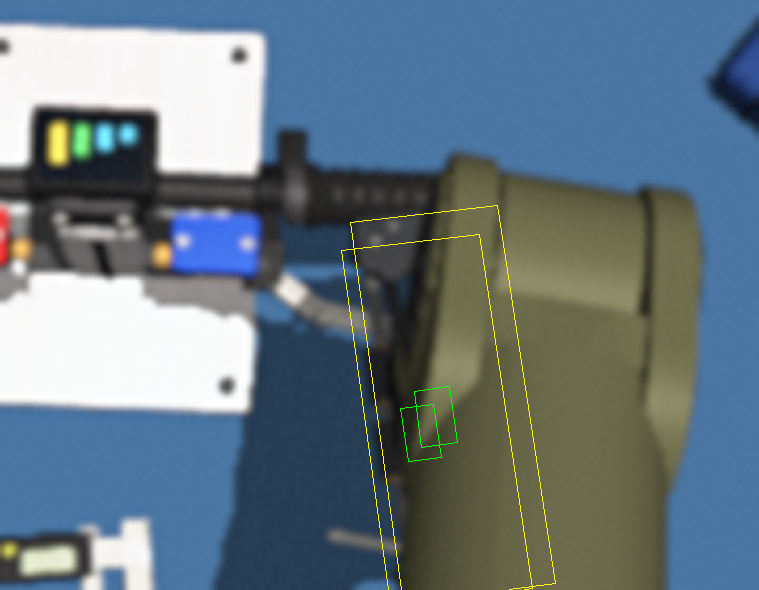

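```bash
python3 -m creep '[{"travel":[0.001,0,0.003],"spin":0},{"travel":[0.002,0,0.007],"spin":0},{"travel":[0.003,0,0.011],"spin":0},{"travel":[0.004,0,0.015],"spin":0},{"travel":[0.004,0,0.018],"spin":0},{"travel":[0.004,0,0.021],"spin":0},{"travel":[0.004,0,0.023],"spin":0},{"travel":[0.004,0,0.024],"spin":0},{"travel":[0.004,0,0.024],"spin":0},{"travel":[0.004,0,0.024],"spin":0}]' 1
python3 -m creep '[{"travel":[0,0,0.001],"spin":0},{"travel":[0,0,0.002],"spin":0},{"travel":[0,0,0.003],"spin":0},{"travel":[0,0,0.004],"spin":0},{"travel":[0,0,0.005],"spin":0},{"travel":[0,0,0.006],"spin":0},{"travel":[0,0,0.008],"spin":0},{"travel":[0,0,0.009],"spin":0},{"travel":[0,0,0.009],"spin":0},{"travel":[0,0,0.009],"spin":0}]' 1
```

```text
time_s: 27.63
ee_pos: [0.4951, -0.1055, 0.1049]
eef_rot: [[0.099, -0.0, 0.995], [-0.995, 0.0, 0.099], [-0.0, -1.0, -0.0]]
ft_force: [0.2, 0.2, -0.0]
opening: 0.0005
time_s: 28.47
ee_pos: [0.5034, -0.105, 0.1047]
eef_rot: [[0.099, -0.002, 0.995], [-0.995, -0.0, 0.099], [-0.0, -1.0, -0.002]]
ft_force: [-3.5, -0.3, 1.7]
opening: 0.0003
```

Contact on the rear blade. Press on.

```bash
python3 -m creep '[{"travel":[0,0,0.001],"spin":0},{"travel":[0.001,0,0.002],"spin":0},{"travel":[0.002,0,0.004],"spin":0},{"travel":[0.003,0,0.006],"spin":0},{"travel":[0.004,0,0.008],"spin":0},{"travel":[0.005,0,0.010],"spin":0},{"travel":[0.005,0,0.012],"spin":0},{"travel":[0.005,0,0.012],"spin":0},{"travel":[0.005,0,0.012],"spin":0},{"travel":[0.005,0,0.012],"spin":0}]' 1
python3 -m creep '[{"travel":[0,0,0.001],"spin":0},{"travel":[0.001,0,0.002],"spin":0},{"travel":[0.001,0,0.003],"spin":0},{"travel":[0.001,0,0.004],"spin":0},{"travel":[0.001,0,0.005],"spin":0},{"travel":[0.002,0,0.006],"spin":0},{"travel":[0.002,0,0.007],"spin":0},{"travel":[0.002,0,0.008],"spin":0},{"travel":[0.002,0,0.008],"spin":0},{"travel":[0.002,0,0.008],"spin":0}]' 1
python3 -m creep '[{"travel":[0,0,0.001],"spin":0},{"travel":[0,0,0.002],"spin":0},{"travel":[0.001,0,0.003],"spin":0},{"travel":[0.001,0,0.004],"spin":0},{"travel":[0.001,0,0.005],"spin":0},{"travel":[0.001,0,0.005],"spin":0},{"travel":[0.001,0,0.005],"spin":0},{"travel":[0.001,0,0.005],"spin":0},{"travel":[0.001,0,0.005],"spin":0},{"travel":[0.001,0,0.005],"spin":0}]' 1
```

```text
time_s: 29.3
ee_pos: [0.5154, -0.1089, 0.1045]
eef_rot: [[0.099, -0.003, 0.995], [-0.995, -0.0, 0.099], [-0.0, -1.0, -0.003]]
ft_force: [-6.1, -2.2, 1.9]
opening: 0.0007
time_s: 30.13
ee_pos: [0.5226, -0.1108, 0.1043]
eef_rot: [[0.098, -0.005, 0.995], [-0.995, -0.001, 0.098], [0.0, -1.0, -0.005]]
ft_force: [-8.9, -3.0, 3.4]
opening: 0.0003
time_s: 30.97
ee_pos: [0.5272, -0.1117, 0.1043]
eef_rot: [[0.098, -0.005, 0.995], [-0.995, -0.001, 0.098], [0.001, -1.0, -0.006]]
ft_force: [-10.3, -3.9, 3.5]
opening: 0.0005
```

```bash
python3 -m creep '[{"travel":[0,0,0.0005],"spin":0},{"travel":[0,0,0.001],"spin":0},{"travel":[0,0,0.0015],"spin":0},{"travel":[0,0,0.002],"spin":0},{"travel":[0,0,0.002],"spin":0},{"travel":[0,0,0.002],"spin":0},{"travel":[0,0,0.002],"spin":0},{"travel":[0,0,0.002],"spin":0},{"travel":[0,0,0.002],"spin":0},{"travel":[0,0,0.002],"spin":0}]' 1
python3 -m creep '[{"travel":[0,0,0.0005],"spin":0},{"travel":[0,0,0.001],"spin":0},{"travel":[0,0,0.0015],"spin":0},{"travel":[0,0,0.002],"spin":0},{"travel":[0,0,0.002],"spin":0},{"travel":[0,0,0.002],"spin":0},{"travel":[0,0,0.002],"spin":0},{"travel":[0,0,0.002],"spin":0},{"travel":[0,0,0.002],"spin":0},{"travel":[0,0,0.002],"spin":0}]' 1
python3 - <<'E'
from h import *
C=ov("m",{"scene":(210,130,130,100)})
th=-0.0564;Rz=lambda a:np.array([[np.cos(a),-np.sin(a)],[np.sin(a),np.cos(a)]])
piv=np.array([-.042,-.092]);b=np.array([-.0679,-.2062])
for q in(0,.2,.24,.26,.28):
    w=Rz(th)@(piv+Rz(q)@(b-piv))+[.6015,.0745]; print(q,((proj(C["scene"],[*w,.15])[0]-[210,130]+.5)*590/100).round())
E
```

```text
time_s: 31.8
ee_pos: [0.5287, -0.112, 0.1043]
eef_rot: [[0.098, -0.006, 0.995], [-0.995, -0.001, 0.098], [0.001, -1.0, -0.006]]
ft_force: [-11.4, -5.3, 4.0]
opening: 0.0002
time_s: 32.63
ee_pos: [0.5288, -0.112, 0.1041]
eef_rot: [[0.097, -0.01, 0.995], [-0.995, -0.001, 0.097], [-0.0, -1.0, -0.01]]
ft_force: [-16.2, -5.6, 8.8]
opening: 0.0002
0 [267. 231.]
0.2 [214. 248.]
0.24 [204. 252.]
0.26 [198. 254.]
0.28 [193. 256.]
```

View pics/m_scene_raw.png

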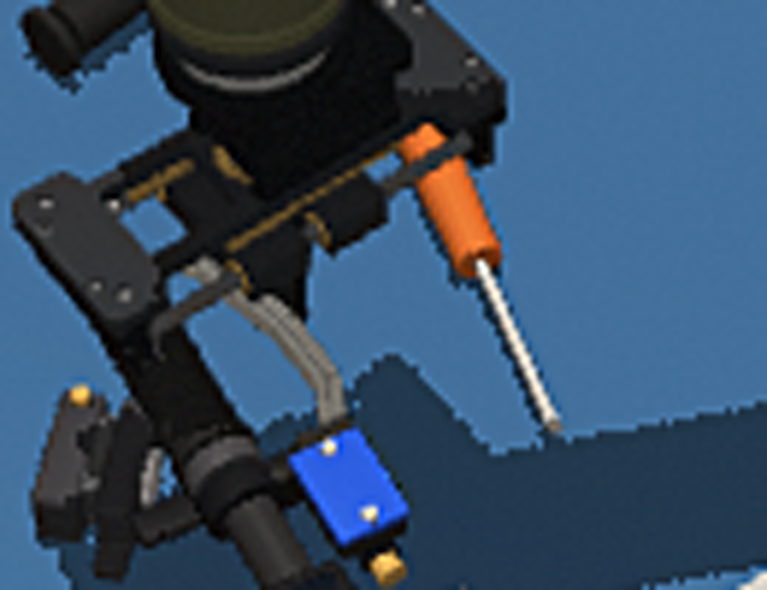

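```bash
python3 -m creep '[{"travel":[0,0,0],"spin":0},{"travel":[0,0,0],"spin":0},{"travel":[0,0,0],"spin":0},{"travel":[0,0,0],"spin":0},{"travel":[0,0,0],"spin":0},{"travel":[0,0,0],"spin":0},{"travel":[0,0,0],"spin":0},{"travel":[0,0,0],"spin":0},{"travel":[0,0,0],"spin":0},{"travel":[0,0,0],"spin":0}]' 1
python3 -m creep '[{"travel":[0,0,0],"spin":0},{"travel":[0,0,0],"spin":0},{"travel":[0,0,0],"spin":0},{"travel":[0,0,0],"spin":0},{"travel":[0,0,-0.001],"spin":0},{"travel":[0,0,-0.002],"spin":0},{"travel":[0,0,-0.003],"spin":0},{"travel":[0,0,-0.004],"spin":0},{"travel":[0,0,-0.005],"spin":0},{"travel":[0,0,-0.006],"spin":0}]' 1
python3 -m creep '[{"travel":[0,0,-0.001],"spin":0},{"travel":[0,0,-0.002],"spin":0},{"travel":[-0.001,0,-0.003],"spin":0},{"travel":[-0.001,0,-0.004],"spin":0},{"travel":[-0.002,0,-0.006],"spin":0},{"travel":[-0.002,0,-0.008],"spin":0},{"travel":[-0.003,0,-0.010],"spin":0},{"travel":[-0.003,0,-0.011],"spin":0},{"travel":[-0.003,0,-0.012],"spin":0},{"travel":[-0.004,0,-0.013],"spin":0}]' 1
python3 -m creep '[{"travel":[0,0,-0.001],"spin":0},{"travel":[0,0,-0.002],"spin":0},{"travel":[-0.001,0,-0.003],"spin":0},{"travel":[-0.001,0,-0.004],"spin":0},{"travel":[-0.002,0,-0.006],"spin":0},{"travel":[-0.002,0,-0.008],"spin":0},{"travel":[-0.003,0,-0.010],"spin":0},{"travel":[-0.003,0,-0.011],"spin":0},{"travel":[-0.003,0,-0.012],"spin":0},{"travel":[-0.004,0,-0.013],"spin":0}]' 1
python3 -m creep '[{"travel":[0,0,-0.004],"spin":0},{"travel":[0,0,-0.012],"spin":0},{"travel":[0,0,-0.022],"spin":0},{"travel":[0,-0.005,-0.032],"spin":0},{"travel":[0,-0.015,-0.042],"spin":0},{"travel":[0,-0.030,-0.052],"spin":0},{"travel":[0,-0.043,-0.060],"spin":0},{"travel":[0,-0.048,-0.066],"spin":0},{"travel":[0,-0.050,-0.069],"spin":0},{"travel":[0,-0.050,-0.070],"spin":0}]' 1
python3 - <<'E'
from h import *
ov("n",{"scene":(0,0,560,420),"top":(0,0,560,420)})
E
```

```text
time_s: 33.57
ee_pos: [0.5288, -0.112, 0.1042]
eef_rot: [[0.097, -0.01, 0.995], [-0.995, -0.001, 0.097], [-0.0, -1.0, -0.01]]
ft_force: [-16.6, -4.0, 8.3]
opening: 0.0006
time_s: 34.4
ee_pos: [0.5253, -0.1114, 0.1043]
eef_rot: [[0.098, -0.005, 0.995], [-0.995, -0.0, 0.098], [-0.0, -1.0, -0.005]]
ft_force: [-9.1, -2.0, 2.3]
opening: 0.0008
time_s: 35.23
ee_pos: [0.5134, -0.1083, 0.1046]
eef_rot: [[0.099, -0.002, 0.995], [-0.995, -0.0, 0.099], [0.0, -1.0, -0.002]]
ft_force: [-5.7, -3.5, 2.1]
opening: 0.0005
time_s: 36.07
ee_pos: [0.5024, -0.1047, 0.1054]
eef_rot: [[0.1, 0.003, 0.995], [-0.995, -0.0, 0.1], [0.0, -1.0, 0.003]]
ft_force: [-0.4, -0.5, 0.4]
opening: 0.0002
time_s: 36.9
ee_pos: [0.4314, -0.1119, 0.1553]
eef_rot: [[0.099, 0.002, 0.995], [-0.995, 0.001, 0.099], [-0.001, -1.0, 0.002]]
ft_force: [-0.1, 0.1, -0.1]
opening: 0.0005
```

View pics/n_scene_raw.png

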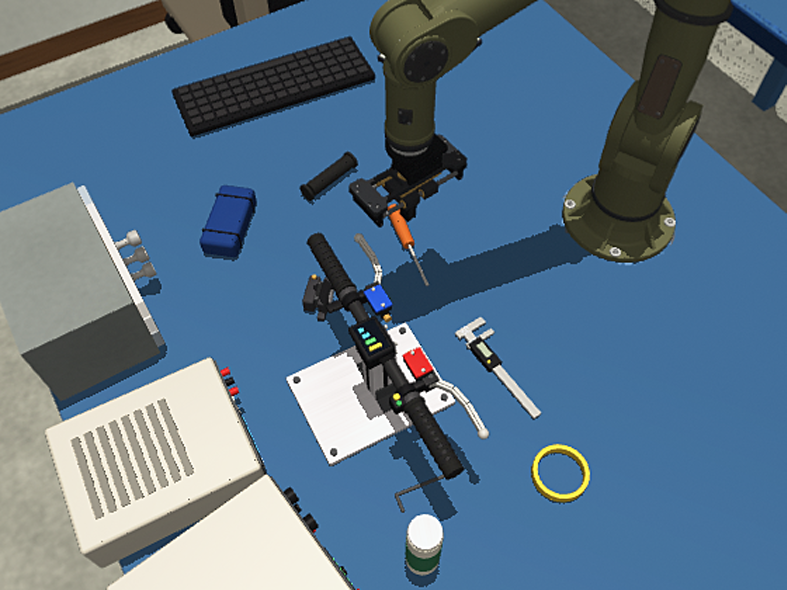

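View pics/n_top_raw.png

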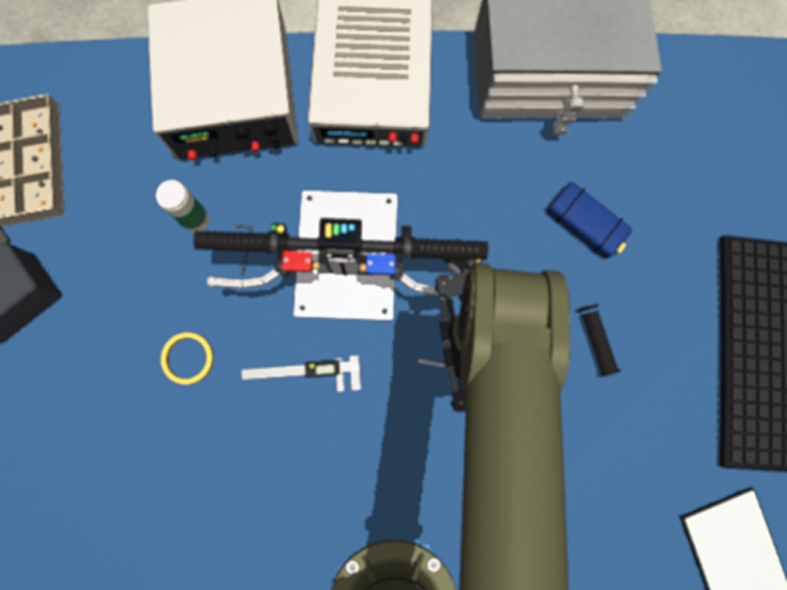

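```bash
python3 -c "
from bench import env
s=env.read_state();print(max(abs(v) for v in s['joint_vel']),s['ft_force']);env.hand_in()"
```

```text
0.017389251445942503 [0.24026143 0.87732827 0.08067867]
the job is handed in; nothing more can be done
```

I pressed the front lever and then the rear lever against their stops with the backs of the closed fingers. Each was held there for more than a second, eased back out over about 2 s, and the job is handed in; it gave no verdict.

| | Front lever | Rear lever |
|---|---|---|
| Wrist force at the stop (x axis) | about 18 N | about 16 N |
| Travel from first contact | about 25 mm | about 26 mm |
| End ball at the stop | within a pixel of where full travel should put it | hidden by the gripper, so not checked |

For the rear lever, the sign of the stop was that the fingers stopped moving while the force rose.

**Last checks:** after the release, both end balls were back at their starting pixels to within about a pixel. The loose things I could see looked unmoved. The caliper was partly hidden by the bar in the last pictures. The wrist force was close to zero and the arm was clear of the handlebar, about 70 mm back and 50 mm up.

**What disagreed:** the gripper was really about 45 mm higher than the reported tool height. My first front approach, at a reported 155 mm, passed over the lever without touching it. I backed off and lowered the tool over clear table to check; it did not touch. I then did both presses at a reported height of about 105 mm. At the stops the wrist also read 7–9 N upwards, which I took to be friction on the blade and did not look into further.

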